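# Stop the vibrating table, nest the pans, reset the stop

### The job

Clear the two pans off the vibrating table: first press its red mushroom stop button until it latches down, and only then lift the pans. Lower (do not drop) the blue-handled pan into the black-handled pan, which stays where it stands, then the orange-handled pan into the blue-handled one, each sitting flat on the floor of the pan below, with the three handles fanned out so that any two handle ends are at least 80 mm apart. Last, turn the stop button clockwise and let it go so that it springs back up; leave the other things on the bench alone.

Things in the scene. Friction and masses are not known exactly. Their poses are not given: they have to be found in the camera images.
- machine: The vibrating table: low yellow machine fixed on the bench, 340 (its x) x 460 (its y) x 45 mm high, with a flat steel deck at 45 mm. Origin: centre of its underside. The deck covers y from -115 to +215 mm of its frame, and the stop button stands at (-60, -185) mm. It does not actually shake.
- stop_top (a point): Centre of the top of the red mushroom stop button: round cap 44 mm across, 24 mm thick, white line on top. Up, its top is 37 mm and its underside 13 mm above the machine's 45 mm surface; the point moves down with it. A black collar 52 mm across, 4 mm high lies under it. Press straight down, or grip the cap across its diameter from above to turn it.
- stop (a joint): Downward travel of the stop button in m: 0 is up, 0.009 is the bottom. It is pushed up by a spring; a press of about 3 N takes it past the latch at 0.0075, and it then stays down by itself at about 0.0075 until it is turned.
- stop_knob (a joint): Rotation of the stop button's cap in rad, 0 at rest, growing clockwise seen from above, at most 1.0. A turn of about 0.6 or more frees the latch, with very little torque; the cap springs up as soon as nothing holds it down, and a weak spring turns it back to 0 within a second.
- pan_l: The large pan: round steel pan with one level black handle along its own -x. Loose, 550 g. Origin: centre of underside, z up. Outer diameter 132 mm at foot, 156 at rim; 80 high; wall 3, floor 4. Handle bar 14 wide, 18 tall, 80 to 170 mm from the axis, 86 to 104 above the underside; an 18 mm wide plate on the wall carries it. On the bench at the left; stays there.
- pan_m: The middle pan: round steel pan with one level blue handle along its own -x. Loose, about 260 g. Origin: centre of underside, z up. Outer diameter 100 mm at foot, 120 at rim; 76 high; wall 3, floor 4. Handle bar 14 wide, 18 tall, 62 to 165 mm from the axis, 82 to 100 above the underside; an 18 mm wide plate on the wall carries it. Starts on the deck.
- pan_s: The small pan: round steel pan with one level orange handle along its own -x. Loose, about 180 g. Origin: centre of underside, z up. Outer diameter 72 mm at foot, 86 at rim; 72 high; wall 3, floor 4. Handle bar 14 wide, 18 tall, 45 to 160 mm from the axis, 78 to 96 above the underside; an 18 mm wide plate on the wall carries it. Starts on the deck.
- pan_l_end (a point): Outer end of the black handle, at mid-height of the bar: 170 mm from the pan's axis, 95 mm above its underside.
- pan_m_end (a point): Outer end of the blue handle, at mid-height of the bar: 165 mm from the pan's axis, 91 mm above its underside.
- pan_m_grip (a point): Point to pinch the blue handle from above, on the bar's middle line at mid-height: 115 mm from the pan's axis along its -x and 91 mm above its underside. Gripped here the fingers stay outside the large rim when nested. Nested, the pan's underside is 4 mm above that of the pan it sits in and all three handles are at the same height, so none can lie over another.
- pan_s_end (a point): Outer end of the orange handle, at mid-height of the bar: 160 mm from the pan's axis, 87 mm above its underside.
- pan_s_grip (a point): Point to pinch the orange handle from above, on the bar's middle line at mid-height: 115 mm from the pan's axis along its -x and 87 mm above its underside. Gripped here the fingers stay outside the large rim when nested. Nested, the pan's underside is 4 mm above that of the pan it sits in and all three handles are at the same height, so none can lie over another.
- mould_bar: White bar mould with six dark cavities, 45 x 200 x 20 mm, loose, on the back of the deck. Bystander. Origin: centre of its underside.
- bowl: White bowl, 110 mm across, 55 mm high, near the robot. Bystander. Origin: centre of its underside.
- spatula: Spatula 240 mm long lying at the right of the machine. Bystander. Origin: on it, where it lies.
- jar: Amber jar with a yellow cap, 80 mm across, 110 mm high. Bystander. Origin: centre of its underside.
- jug: Blue mug, 84 mm across, 100 mm high, at the left. Bystander. Origin: centre of its underside.
- can: Green can, 74 mm across, 110 mm high, at the front right of the machine. Bystander. Origin: centre of its underside.

How it is judged:
By the outcome, as a careful person would: the job done as asked, in the order asked, and still so for the second after the job is handed in, with the robot touching nothing.
It also fails if it takes over 72 s, if anything falls off the work surface, if the arm or the gripper's body presses on something with over 40 N, if the wrist force passes 120 N, or if a joint passes its speed limit or range.

### The arm

A 6-joint arm with a two-finger parallel gripper is mounted at the origin on the work surface. World frame = base frame: x ahead of the robot, y to its left, z up, the work surface at z = 0. Lengths are in m, angles in rad, forces in N, time in s.
With the tool pointing down it reaches from about 0.375 to 0.975 m from the base axis. Payload 3.8 kg.
Tool frame: the origin (TCP) lies at the very end of the fingers, on their centre line; the grasp point (between the pads) lies 19 mm behind it (bot.grip_point_offset is the distance from the TCP to the grasp point, in m); z points along the fingers, x is the direction in which the jaws open and shut, and the axes are right-handed (so a half turn about z gives the same grasp; the last joint's range is limited). The gripper opens to 85 mm and grips with 20 to 120 N. Pads are 22 mm wide; open, the fingers measure 114 mm over their backs; the gripper's body (76 mm by 85 mm) begins 54 mm behind the grasp point. The pads swing forward as they close: fully open they stand 13 mm farther back than shut.
Start: joints at [-1.305, 0.264, 1.604, -0, 1.274, -0.037], TCP at [0.201, -0.644, 0.231] pointing down, gripper open.
Joint ranges: [-2.63, 2.63], [-0.94, 2.18], [0.31, 2.57], [-1.31, 4.45], [0, 2.66], [-2.55, 2.55]. Speed limits (rad/s): [2.57, 2.57, 3.14, 3.14, 3.14, 3.14].

### API

Orientations are given as a rotation vector (axis times angle).
In Python, from workcell import bot, read_camera gives the robot as it stands.
- The arm moves only by the tool arm_command, never from a script. Its argument "rows" is a list of rows, each an object with "delta_rot": the turn, a rotation vector about the tool's x, y, z in rad, a list of three; "xyz": the shift along the tool's x, y, z in m, a list of three; "gripper": the finger opening in m, from 0 to 0.0854. A call has 1 to 12 rows; each row shifts and turns the commanded pose from where the row before left it, along the tool's axes as they then stand; what a row does not reach is not made up. A row lasts 1/10 s, in which the tool goes at most 50 mm and 8.59 degrees, less where a joint would pass 70% of its speed; a pose out of reach is approached as far as the arm can. A call is refused whole if a number of a shift passes 0.05 or a number of a turn 0.15, either way. A call with a gripper value outside its range is refused whole. The fingers move at their own pace and stop on an object; "force" is the grip in N (left out, the last holds). Time passes only in rows, so rows that do not move let the fingers close. It gives the time, the measured TCP pose, the force and the opening at its end, in the units of the state.
- bot.read_state(): the state, without advancing time (a new reading comes with each control period).
- read_camera(name): name is "scene" or "side" or "wrist"; returns a dict with "pixels" (384x512x3 uint8, red, green, blue), "range_z" (384x512 float32, m along the optical axis (not along the pixel's ray), 0 where there is no reading), "intrinsics" (3x3 intrinsics, pixels), "camera_from_world" (4x4, takes a point from world to camera coordinates). Camera axes: x right, y up, looking along -z (the intrinsics and any distortion apply to the point x, -y, -z); pixel columns grow to the right and rows downward; lengths in m; the calibration is good to about 2 mm. A picture is of the moment at which its call begins.
- bot.finish_job(): hands the job in, once; it reports no verdict.
The state is a dict: "time": time; "q": joint angles; "joint_vel": joint speeds; "joint_torque": joint torques, N m; "tool_pos": TCP position; "tcp_rot": TCP orientation; "wrist_force": force on the tool from outside, world axes, zero at the start; "torque": the same for the moment, N m; "width": opening from 0.0 (shut) to 1.0 (fully open).
Only numpy, scipy, OpenCV 4.12 (cv2) and the standard library are available. Lean on these libraries where they do the work, as an engineer would, in place of code of your own. Each camera call takes 0.05 s, during which the arm holds its last target.

## Working session

There is one attempt and no reset: what is moved stays moved. The work goes in short steps, Python scripts to look and compute and a tool call to move; the robot and the scene stay as the last step left them, time stands still between calls to the robot, and variables do not carry over. Pictures are saved under pics/ and viewed, and the job is handed in when it is done.

Besides the shell and the picture viewer there is one more tool, called after ">>>" as name(argument=value, ...), one argument or row to a line, values as JSON. arm_command: Moves the arm, as the interface text tells. Its arguments: {"type":"object","properties":{"rows":{"type":"array","items":{"type":"object","properties":{"delta_rot":{"type":"array","items":{"type":"number"}},"xyz":{"type":"array","items":{"type":"number"}},"gripper":{"type":"number"}}}},"force":{"type":"number"}},"required":["rows"]}

```bash
ls; mkdir -p pics
python3 - <<'E'
from workcell import bot, read_camera
import cv2,numpy as np
print(bot.read_state())
for n in ["scene","side"]:
    c=read_camera(n); cv2.imwrite(f"pics/{n}0.png",c["pixels"][:,:,::-1]); np.savez(f"{n}0.npz",**c)
    print(c["intrinsics"],c["camera_from_world"])
E
```

```text
pics
{'time': 0.0, 'q': array([-1.30492015e+00,  2.64804252e-01,  1.60538406e+00, -4.74889118e-06,
        1.27367133e+00, -3.69172792e-02]), 'joint_vel': array([ 0.00138867, -0.00093416, -0.00060749,  0.001575  ,  0.00026304,
       -0.00021188]), 'joint_torque': array([-2.62555302e-03, -5.15116632e+01, -3.67317510e+01, -2.70700684e-04,
        1.31492992e-02,  6.47773120e-06]), 'tool_pos': array([ 0.20107108, -0.64359465,  0.22992215]), 'tcp_rot': array([-2.52993457,  1.86016033,  0.00279232]), 'wrist_force': array([-0.88288651, -0.77126635, -0.10529453]), 'torque': array([ 0.09369925, -0.00787859,  0.00358374]), 'width': 1.0029329246541316}
[[486.27433054   0.         257.12005677]
 [  0.         486.27433054 202.12120682]
 [  0.           0.           1.        ]] [[ 0.76845939  0.63983882 -0.00874376 -0.42360423]
 [-0.42721072  0.523166    0.73742005  0.15190464]
 [ 0.47640441 -0.56294193  0.67537783 -2.14145983]
 [ 0.          0.          0.          1.        ]]
[[430.09375829   0.         254.70894316]
 [  0.         430.09375829 192.69656333]
 [  0.           0.           1.        ]] [[ 0.99103224 -0.1319282  -0.0212143  -0.5410759 ]
 [ 0.10785755  0.69607526  0.70982109 -0.14442143]
 [-0.07887867 -0.70574371  0.70406248 -1.66372026]
 [ 0.          0.          0.          1.        ]]
```

View pics/scene0.png

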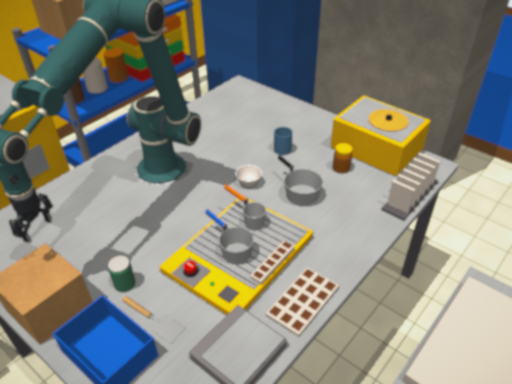

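View pics/side0.png

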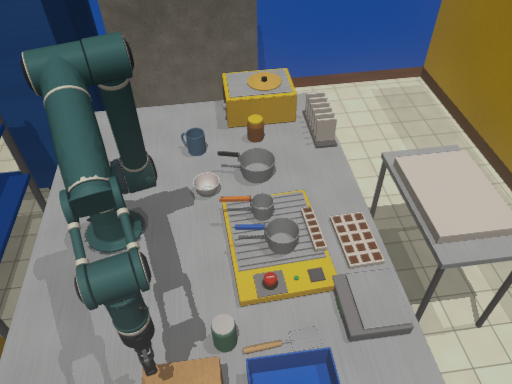

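The scene view shows the red button at (190,268), the blue pan at (236,240), the orange one at (254,212) and the black one at (303,183). The side view has the same items at (270,280), (281,233), (262,206) and (257,163). Next I measure them.

```bash
cat > h.py <<'E'
import numpy as np,cv2
def load(n): return dict(np.load(n))
def cloud(c):
    K=c["intrinsics"];T=np.linalg.inv(c["camera_from_world"]);z=c["range_z"]
    v,u=np.mgrid[:z.shape[0],:z.shape[1]]
    p=np.stack([(u-K[0,2])/K[0,0]*z,-(v-K[1,2])/K[1,1]*z,-z],-1)
    return p@T[:3,:3].T+T[:3,3]
def ray(c,u,v):
    K=c["intrinsics"];T=np.linalg.inv(c["camera_from_world"])
    d=T[:3,:3]@np.array([(u-K[0,2])/K[0,0],-(v-K[1,2])/K[1,1],-1.]);return T[:3,3],d/np.linalg.norm(d)
def onplane(c,u,v,z):
    o,d=ray(c,u,v);return o+d*(z-o[2])/d[2]
def tri(r1,r2):
    A=np.stack([r1[1],-r2[1]],1);t=np.linalg.lstsq(A,r2[0]-r1[0],rcond=None)[0]
    a=r1[0]+t[0]*r1[1];b=r2[0]+t[1]*r2[1];return (a+b)/2,np.linalg.norm(a-b)
def proj(c,p):
    K=c["intrinsics"];q=c["camera_from_world"]@np.append(p,1);return K[0,2]-K[0,0]*q[0]/q[2],K[1,2]+K[1,1]*q[1]/q[2]
def hsv(c): return cv2.cvtColor(c["pixels"],cv2.COLOR_RGB2HSV)
def mask(c,col):
    H=hsv(c);h,s,v=[H[...,i].astype(int) for i in range(3)]
    return {"red":((h<6)|(h>172))&(s>170)&(v>90),"blue":(h>105)&(h<125)&(s>160)&(v>80),
     "orange":(h>=5)&(h<15)&(s>190)&(v>120),"black":v<45}[col]
E
python3 - <<'E'
from h import *
roi={"red":[0.3,0.9,-.5,.1],"blue":[.3,.9,-.3,.3],"orange":[.3,.9,-.2,.4],"black":[.3,.9,0,.6]}
for n in["scene0","side0"]:
    c=load(n+".npz");P=cloud(c)
    for k,r in roi.items():
        m=mask(c,k)&(P[...,0]>r[0])&(P[...,0]<r[1])&(P[...,1]>r[2])&(P[...,1]<r[3])&(P[...,2]>.03)&(P[...,2]<.2)
        num,l,st,ce=cv2.connectedComponentsWithStats(m.astype(np.uint8))
        for i in range(1,num):
            if st[i,4]>12:
                q=P[l==i];print(n,k,st[i],ce[i].round(1),np.median(q,0).round(3),np.percentile(q,[5,95],axis=0).round(3).tolist())
E
```

```text
scene0 red [184 261  13  13 102] [190.  267.8] [ 0.561 -0.362  0.079] [[0.542, -0.373, 0.063], [0.575, -0.341, 0.085]]
scene0 blue [207 212  16  13  47] [215.  218.1] [ 0.509 -0.182  0.144] [[0.478, -0.189, 0.138], [0.548, -0.173, 0.148]]
side0 red [265 273  11  10  68] [269.9 278.1] [ 0.55  -0.362  0.081] [[0.535, -0.372, 0.076], [0.566, -0.34, 0.086]]
```

Run:
```python
import cv2,numpy as np
a=cv2.imread("pics/scene0.png")[130:310,150:350];b=cv2.imread("pics/side0.png")[130:310,190:390]
a=cv2.resize(a,None,fx=2,fy=2,interpolation=2)[:, :400];b=cv2.resize(b,None,fx=2,fy=2,interpolation=2)
cv2.imwrite("pics/z0.png",np.hstack([a,b]))
from workcell import read_camera
c=read_camera("wrist"); cv2.imwrite("pics/w0.png",c["pixels"][:,:,::-1]);np.savez("w0.npz",**c)
print(np.linalg.inv(c["camera_from_world"]),c["intrinsics"])
```

```text
[[ 0.29783868  0.90621482  0.30011134  0.2776447 ]
 [-0.95461439  0.28335157  0.09177826 -0.61923328]
 [-0.0018662  -0.31382572  0.94947877  0.37123826]
 [ 0.          0.          0.          1.        ]] [[268.00803495   0.         257.66806314]
 [  0.         268.00803495 192.3172378 ]
 [  0.           0.           1.        ]]
```

View pics/z0.png

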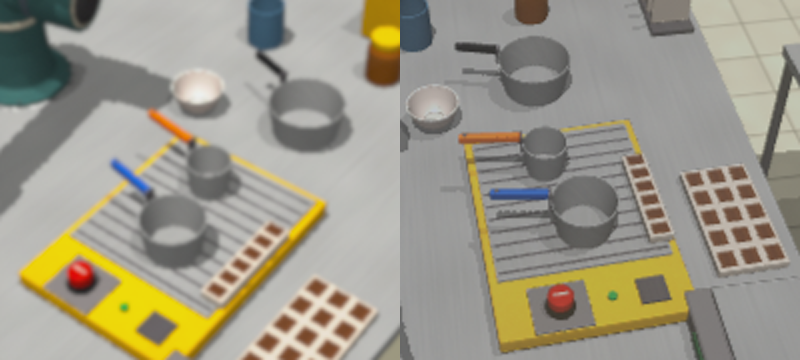

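View pics/w0.png

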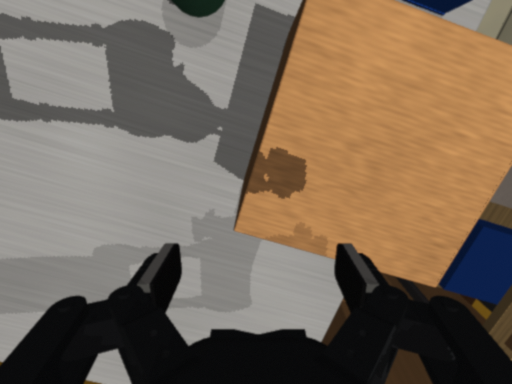

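>>> arm_command(
  rows=[
    {"xyz": [0, 0, -0.05], "delta_rot": [0, 0, 0.1], "gripper": 0.0},
    {"xyz": [0, 0, -0.05], "delta_rot": [0, 0, 0.1]},
    {"xyz": [0, 0, -0.05], "delta_rot": [0, 0, 0.103]},
    {"xyz": [-0.045, -0.04, 0]},
    {"xyz": [-0.045, -0.04, 0]},
    {"xyz": [-0.045, -0.04, 0]},
    {"xyz": [-0.045, -0.04, 0]},
    {"xyz": [-0.045, -0.04, 0]},
    {"xyz": [-0.045, -0.04, 0]},
    {"xyz": [-0.045, -0.04, 0]},
    {"xyz": [-0.045, -0.02, 0]},
    {"xyz": [0, 0, 0]},
  ],
)

```text
invalid input
```

```bash
cat > snap.py <<'E'
import sys
from workcell import bot, read_camera
import cv2,numpy as np
from scipy.spatial.transform import Rotation as R
cams,tag=sys.argv[1].split(','),sys.argv[2]
for n in cams:
    c=read_camera(n); cv2.imwrite(f"pics/{n}{tag}.png",c["pixels"][:,:,::-1]); np.savez(f"{n}{tag}.npz",**c)
s=bot.read_state();M=R.from_rotvec(s['tcp_rot']).as_matrix()
print(s['time'],s['tool_pos'].round(4),'q',s['q'].round(2),'F',s['wrist_force'].round(2),'w',round(s['width']*85.4,1));print(M.round(3))
E
python3 snap.py wrist 1
```

```text
0.2 [ 0.2012 -0.6438  0.2304] q [-1.3   0.26  1.6  -0.    1.27 -0.04] F [0.47 0.26 0.45] w 85.9
[[ 0.298 -0.955 -0.   ]
 [-0.955 -0.298  0.001]
 [-0.001 -0.    -1.   ]]
```

View pics/wrist1.png

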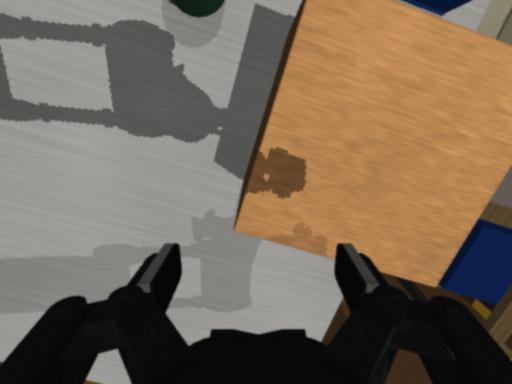

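The call was refused, probably because every row needs all its fields.

>>> arm_command(
  rows=[
    {"xyz": [0, 0, -0.05], "delta_rot": [0, 0, 0.1], "gripper": 0.0},
    {"xyz": [0, 0, -0.05], "delta_rot": [0, 0, 0.1], "gripper": 0.0},
    {"xyz": [0, 0, -0.05], "delta_rot": [0, 0, 0.103], "gripper": 0.0},
    {"xyz": [-0.035, -0.034, 0], "delta_rot": [0, 0, 0], "gripper": 0.0},
    {"xyz": [-0.035, -0.034, 0], "delta_rot": [0, 0, 0], "gripper": 0.0},
    {"xyz": [-0.035, -0.034, 0], "delta_rot": [0, 0, 0], "gripper": 0.0},
    {"xyz": [-0.035, -0.034, 0], "delta_rot": [0, 0, 0], "gripper": 0.0},
    {"xyz": [-0.035, -0.034, 0], "delta_rot": [0, 0, 0], "gripper": 0.0},
    {"xyz": [-0.035, -0.034, 0], "delta_rot": [0, 0, 0], "gripper": 0.0},
    {"xyz": [-0.035, -0.034, 0], "delta_rot": [0, 0, 0], "gripper": 0.0},
    {"xyz": [-0.035, -0.034, 0], "delta_rot": [0, 0, 0], "gripper": 0.0},
    {"xyz": [-0.02, 0, 0], "delta_rot": [0, 0, 0], "gripper": 0.0},
  ],
)

```text
time: 1.4
tool_pos: [0.4763, -0.3412, 0.3805]
tcp_rot: [-2.224, 2.216, 0.001]
wrist_force: [-0.4, 0.2, -0.4]
width: -0.001
```

```bash
python3 snap.py wrist 1
```

```text
1.45 [ 0.4748 -0.3393  0.381 ] q [-0.66  0.04  1.59  0.    1.51  0.9 ] F [-1.25  1.41  0.06] w 0.2
[[ 0.005 -1.    -0.   ]
 [-1.    -0.005  0.003]
 [-0.003  0.    -1.   ]]
```

View pics/wrist1.png

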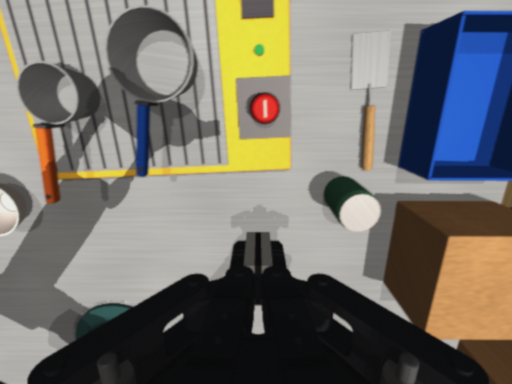

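The wrist view shows the red cap at (264,107), the blue handle from (143,103) to (141,175) and the orange handle from (42,126) to (52,202). I'll take a second wrist view farther left so I can triangulate.

>>> arm_command(
  rows=[
    {"xyz": [-0.045, -0.01, 0], "delta_rot": [0, 0, 0], "gripper": 0.0},
    {"xyz": [-0.045, -0.01, 0], "delta_rot": [0, 0, 0], "gripper": 0.0},
    {"xyz": [-0.045, -0.01, 0], "delta_rot": [0, 0, 0], "gripper": 0.0},
    {"xyz": [-0.045, 0, 0], "delta_rot": [0, 0, 0], "gripper": 0.0},
    {"xyz": [0, 0, 0], "delta_rot": [0, 0, 0], "gripper": 0.0},
  ],
)

```text
time: 1.95
tool_pos: [0.5028, -0.1604, 0.3817]
tcp_rot: [-2.225, 2.215, 0.002]
wrist_force: [-0.2, 0.0, -0.4]
width: 0.0
```

```bash
python3 snap.py wrist 2
```

```text
2.0 [ 0.5029 -0.1628  0.3816] q [-0.36 -0.07  1.7  -0.    1.51  1.21] F [ 0.29 -0.16  0.38] w 0.2
[[ 0.003 -1.     0.   ]
 [-1.    -0.003 -0.001]
 [ 0.001 -0.    -1.   ]]
```

View pics/wrist2.png

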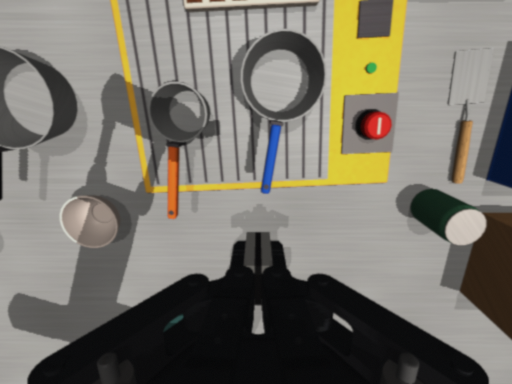

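This view shows the cap at (376,125), the blue handle end at (266,191), the orange handle end at (173,216), and the large pan cut off at the left.

```bash
cat > meas.py <<'E'
from h import *
def comp(c,k,box):
    m=mask(c,k);b=np.zeros_like(m);b[box[1]:box[3],box[0]:box[2]]=1;m=(m&b).astype(np.uint8)
    n,l,st,ce=cv2.connectedComponentsWithStats(m);i=1+st[1:,4].argmax();return l==i
def ends(m):
    ys,xs=np.nonzero(m);p=np.stack([xs,ys],1).astype(np.float32);d=cv2.fitLine(p,2,0,.01,.01).ravel()
    t=(p-d[2:])@d[:2];lo,hi=t.min()-.5,t.max()+.5
    a,b=d[2:]+lo*d[:2],d[2:]+hi*d[:2]
    return (a,b) if a[1]<b[1] else (b,a)
E
python3 - <<'E'
from meas import *
c1,c2=load("wrist1.npz"),load("wrist2.npz")
P=[cloud(c1),cloud(c2)]
B={"red":[(240,80,300,140),(350,95,400,150)],"blue":[(120,95,170,180),(250,115,300,200)],"orange":[(20,110,80,210),(150,135,200,225)]}
for k,b in B.items():
    ms=[comp(c,k,bb) for c,bb in zip((c1,c2),b)]
    for m,p in zip(ms,P): print(k,m.sum(),np.median(p[m],0).round(4),"z90",np.percentile(p[m][:,2],[50,90]).round(4))
    if k=="red":
        q=[cv2.minEnclosingCircle(np.argwhere(m)[:,::-1].astype(np.float32))[0] for m in ms]
        print(q,tri(ray(c1,*q[0]),ray(c2,*q[1])),[onplane(c,*x,.082).round(4) for c,x in zip((c1,c2),q)])
    else:
        e=[ends(m) for m in ms]
        for j in (0,1):
            r=tri(ray(c1,*e[0][j]),ray(c2,*e[1][j]));print("  end",j,e[0][j].round(1),e[1][j].round(1),r[0].round(4),round(r[1],4))
E
```

```text
red 532 [ 0.5504 -0.3496  0.0803] z90 [0.0803 0.0815]
red 480 [ 0.5515 -0.3483  0.0804] z90 [0.0804 0.0818]
[(264.5, 108.0), (377.6764831542969, 125.73529052734375)] (array([ 0.55048722, -0.350448  ,  0.08354981]), np.float64(9.186776463833145e-05)) [array([ 0.5504, -0.3505,  0.082 ]), array([ 0.5504, -0.3511,  0.082 ])]
blue 521 [ 0.5121 -0.1778  0.1435] z90 [0.1435 0.1445]
blue 482 [ 0.5158 -0.1782  0.1434] z90 [0.1434 0.1444]
  end 0 [141.6 104.5] [275.9 124.3] [ 0.5557 -0.1842  0.1434] 0.0011
  end 1 [140.8 175.5] [265.8 185. ] [ 0.463  -0.1712  0.1436] 0.0119
orange 619 [ 0.4853 -0.0325  0.1392] z90 [0.1392 0.1403]
orange 555 [ 0.4731 -0.0328  0.139 ] z90 [0.139  0.1403]
  end 0 [ 41.7 127. ] [172.4 146.5] [ 0.5244 -0.0366  0.1361] 0.0005
  end 1 [ 50.2 201.8] [172.9 217.5] [ 0.4166 -0.0299  0.1455] 0.001
```

```bash
cat >> meas.py <<'E'
def rim(P,z,xy0,r):
    m=(abs(P[...,2]-z)<.004)&(abs(np.hypot(P[...,0]-xy0[0],P[...,1]-xy0[1])-r)<.012)
    q=P[m]
    from scipy.optimize import least_squares
    s=least_squares(lambda a:np.hypot(q[:,0]-a[0],q[:,1]-a[1])-a[2],[*xy0,r],loss='soft_l1',f_scale=.001).x
    return s.round(4),len(q),np.median(q[:,2]).round(4)
def hline(P,m,ztop):
    q=P[m];q=q[abs(q[:,2]-ztop)<.004][:,:2].astype(np.float32)
    d=cv2.fitLine(q,2,0,.001,.001).ravel();v=d[:2]
    if v[0]<0: v=-v
    t=(q-d[2:])@v
    return d[2:].round(4),v.round(4),np.degrees(np.arctan2(v[1],v[0])).round(2),(d[2:]+t.min()*v).round(4),(d[2:]+t.max()*v).round(4)
E
python3 - <<'E'
from meas import *
for n,bb,ob in(("wrist1.npz",(120,95,170,180),(20,110,80,210)),("wrist2.npz",(250,115,300,200),(150,135,200,225))):
    c=load(n);P=cloud(c)
    lb=hline(P,comp(c,"blue",bb),.144);lo=hline(P,comp(c,"orange",ob),.140)
    print("blue",lb);print("orange",lo)
    print(rim(P,.120,(.515-.0+.11,-.19),.058),rim(P,.116,(.48+.09,-.037),.0415))
E
```

```text
blue (array([ 0.5105, -0.1777], dtype=float32), array([ 0.9894, -0.1449], dtype=float32), np.float32(-8.33), array([ 0.4574, -0.1699], dtype=float32), array([ 0.5548, -0.1842], dtype=float32))
orange (array([ 0.4776, -0.0323], dtype=float32), array([ 0.9935, -0.1136], dtype=float32), np.float32(-6.53), array([ 0.4151, -0.0251], dtype=float32), array([ 0.5227, -0.0374], dtype=float32))
(array([ 0.6178, -0.1938,  0.0578]), 837, np.float64(0.1192)) (array([ 0.57  , -0.0416,  0.0411]), 593, np.float64(0.1151))
blue (array([ 0.515 , -0.1783], dtype=float32), array([ 0.9897, -0.1432], dtype=float32), np.float32(-8.23), array([ 0.4693, -0.1717], dtype=float32), array([ 0.5556, -0.1841], dtype=float32))
orange (array([ 0.4738, -0.0322], dtype=float32), array([ 0.9953, -0.0972], dtype=float32), np.float32(-5.58), array([ 0.4146, -0.0264], dtype=float32), array([ 0.5238, -0.0371], dtype=float32))
(array([ 0.6179, -0.1931,  0.0577]), 752, np.float64(0.1192)) (array([ 0.5701, -0.0411,  0.041 ]), 454, np.float64(0.1153))
```

>>> arm_command(
  rows=[
    {"xyz": [0.047, -0.012, 0.01], "delta_rot": [0, 0, 0], "gripper": 0.0},
    {"xyz": [0.047, -0.012, 0.02], "delta_rot": [0, 0, 0], "gripper": 0.0},
    {"xyz": [0.047, -0.012, 0.03], "delta_rot": [0, 0, 0], "gripper": 0.0},
    {"xyz": [0.046, -0.011, 0.04], "delta_rot": [0, 0, 0], "gripper": 0.0},
    {"xyz": [0, 0, 0.05], "delta_rot": [0, 0, 0], "gripper": 0.0},
    {"xyz": [0, 0, 0.05], "delta_rot": [0, 0, 0], "gripper": 0.0},
    {"xyz": [0, 0, 0.045], "delta_rot": [0, 0, 0], "gripper": 0.0},
    {"xyz": [0, 0, 0.035], "delta_rot": [0, 0, 0], "gripper": 0.0},
    {"xyz": [0, 0, 0.01], "delta_rot": [0, 0, 0], "gripper": 0.0},
    {"xyz": [0, 0, 0], "delta_rot": [0, 0, 0], "gripper": 0.0},
  ],
)

```text
time: 3.0
tool_pos: [0.5441, -0.335, 0.1015]
tcp_rot: [2.219, -2.222, -0.007]
wrist_force: [-0.5, -0.2, -0.2]
width: -0.001
```

```bash
python3 snap.py side 3
```

```text
3.05 [ 0.5459 -0.3357  0.104 ] q [-0.59  0.3   1.8  -0.    1.04  0.98] F [-0.44 -0.23  1.21] w 0.0
[[-0.001 -1.    -0.   ]
 [-1.     0.001 -0.   ]
 [ 0.     0.    -1.   ]]
```

>>> arm_command(
  rows=[
    {"xyz": [0.014, -0.005, 0.01], "delta_rot": [0, 0, 0], "gripper": 0.0},
    {"xyz": [0, 0, 0], "delta_rot": [0, 0, 0], "gripper": 0.0},
    {"xyz": [0, 0, 0], "delta_rot": [0, 0, 0], "gripper": 0.0},
  ],
)

```text
time: 3.35
tool_pos: [0.5524, -0.3497, 0.0963]
tcp_rot: [-2.22, 2.222, -0.006]
wrist_force: [-0.8, -0.4, 0.4]
width: 0.001
```

```bash
python3 snap.py side 4; python3 -c "
from workcell import bot
for i in range(5): print(bot.read_state()['tool_pos'])"
```

```text
3.4 [ 0.5522 -0.3493  0.0961] q [-0.6   0.33  1.78  0.    1.03  0.97] F [ 0.41 -0.33  0.35] w 0.5
[[-0.    -1.     0.003]
 [-1.     0.    -0.002]
 [ 0.002 -0.003 -1.   ]]
[ 0.55221333 -0.34925329  0.09605495]
[ 0.55221333 -0.34925329  0.09605495]
[ 0.55221333 -0.34925329  0.09605495]
[ 0.55221333 -0.34925329  0.09605495]
[ 0.55221333 -0.34925329  0.09605495]
```

Now centred on the button, so I press.

>>> arm_command(
  rows=[
    {"xyz": [0, 0, 0.008], "delta_rot": [0, 0, 0], "gripper": 0.0},
    {"xyz": [0, 0, 0.006], "delta_rot": [0, 0, 0], "gripper": 0.0},
    {"xyz": [0, 0, 0.004], "delta_rot": [0, 0, 0], "gripper": 0.0},
    {"xyz": [0, 0, 0.003], "delta_rot": [0, 0, 0], "gripper": 0.0},
    {"xyz": [0, 0, 0.002], "delta_rot": [0, 0, 0], "gripper": 0.0},
    {"xyz": [0, 0, 0], "delta_rot": [0, 0, 0], "gripper": 0.0},
    {"xyz": [0, 0, 0], "delta_rot": [0, 0, 0], "gripper": 0.0},
  ],
)

```text
time: 4.1
tool_pos: [0.5518, -0.3485, 0.0729]
tcp_rot: [-2.221, 2.221, -0.002]
wrist_force: [-2.2, 2.1, 12.0]
width: 0.0
```

>>> arm_command(
  rows=[
    {"xyz": [0, 0, -0.02], "delta_rot": [0, 0, 0], "gripper": 0.0},
    {"xyz": [0, 0, -0.05], "delta_rot": [0, 0, 0], "gripper": 0.0},
    {"xyz": [0, 0.01, -0.05], "delta_rot": [0, 0, 0], "gripper": 0.0},
    {"xyz": [-0.02, 0.02, -0.05], "delta_rot": [0, 0, 0], "gripper": 0.085},
    {"xyz": [-0.04, 0.01, -0.02], "delta_rot": [0, 0, 0], "gripper": 0.085},
    {"xyz": [0, 0, 0], "delta_rot": [0, 0, 0], "gripper": 0.085},
    {"xyz": [0, 0, 0], "delta_rot": [0, 0, 0], "gripper": 0.085},
  ],
)

```text
time: 4.8
tool_pos: [0.5139, -0.2905, 0.2534]
tcp_rot: [2.223, -2.22, 0.001]
wrist_force: [0.0, -0.2, -0.1]
width: 0.679
```

```bash
python3 snap.py wrist,side 5
python3 - <<'E'
from meas import *
c=load("wrist5.npz");P=cloud(c);m=mask(c,"red");ys,xs=np.nonzero(m);print(xs.mean(),ys.mean(),len(xs))
q=P[m];print(np.median(q,0),np.percentile(q[:,2],[50,90]))
E
```

```text
4.9 [ 0.5133 -0.291   0.2514] q [-0.56  0.09  1.77 -0.    1.28  1.01] F [0.14 0.26 0.8 ] w 72.4
[[-0.    -1.    -0.002]
 [-1.     0.     0.001]
 [-0.001  0.002 -1.   ]]
308.9766666666667 140.90444444444444 900
[ 0.55208918 -0.34949284  0.07290945] [0.07290945 0.0740179 ]
```

View pics/wrist5.png

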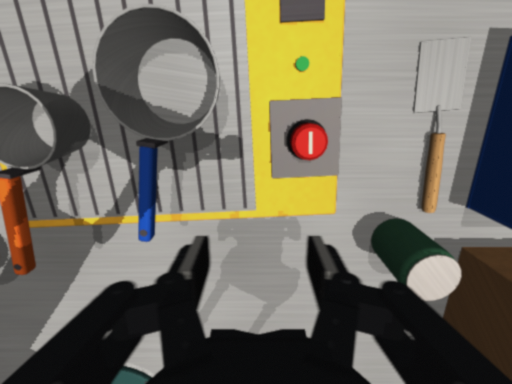

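The cap at (309,141) now reads 0.073 m, 7.5 mm lower than before, so it is latched. Next I look at the large pan.

>>> arm_command(
  rows=[
    {"xyz": [-0.03, 0, -0.035], "delta_rot": [0, 0, 0], "gripper": 0.085},
    {"xyz": [-0.045, 0, -0.035], "delta_rot": [0, 0, 0], "gripper": 0.085},
    {"xyz": [-0.045, 0, -0.035], "delta_rot": [0, 0, 0], "gripper": 0.085},
    {"xyz": [-0.045, 0, -0.025], "delta_rot": [0, 0, 0], "gripper": 0.085},
    {"xyz": [-0.045, 0, 0], "delta_rot": [0, 0, 0], "gripper": 0.085},
    {"xyz": [-0.045, 0, 0], "delta_rot": [0, 0, 0], "gripper": 0.085},
    {"xyz": [-0.045, 0, 0], "delta_rot": [0, 0, 0], "gripper": 0.085},
    {"xyz": [-0.045, 0, 0], "delta_rot": [0, 0, 0], "gripper": 0.085},
    {"xyz": [-0.02, 0, 0], "delta_rot": [0, 0, 0], "gripper": 0.085},
    {"xyz": [0, 0, 0], "delta_rot": [0, 0, 0], "gripper": 0.085},
  ],
)

```text
time: 5.9
tool_pos: [0.514, 0.0637, 0.3716]
tcp_rot: [2.223, -2.216, -0.005]
wrist_force: [-0.0, 0.0, 0.3]
width: 0.997
```

```bash
python3 snap.py wrist 6
```

```text
5.95 [0.5141 0.0621 0.3717] q [ 0.07 -0.09  1.73 -0.    1.5   1.64] F [-0.82 -1.13 -0.7 ] w 84.7
[[ 0.002 -1.    -0.004]
 [-1.    -0.002 -0.001]
 [ 0.001  0.004 -1.   ]]
```

View pics/wrist6.png

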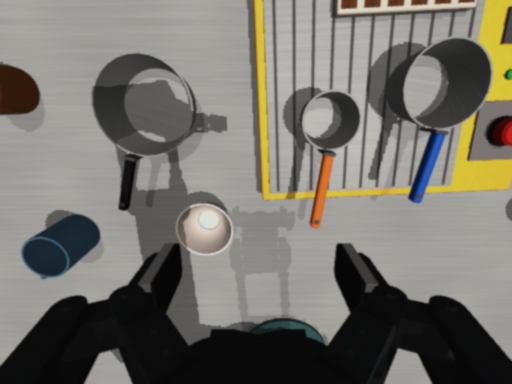

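The large pan's rim is centred at about (145,105), and its black handle ends at (124,208). The white bowl is at (205,229) and the mug at (60,245).

Run:
```python
from meas import *
c=load("wrist6.npz");P=cloud(c)
print(P[105,95],P[105,190],P[55,145],P[182,128],P[206,124],'bowl',P[229,180],P[229,230],P[205,205],P[253,205])
m=np.zeros(P.shape[:2],bool);m[152:215,110:145]=1;m&=abs(P[...,2]-.103)<.006
print(m.sum());print(hline(P,m,.103))
ctr=P[105,95][:2]/2+P[105,190][:2]/2
for i in range(2):
    r=rim(P,.079,ctr,.0765);ctr=r[0][:2]
print(r)
for k,z,c0,rr in(("m",.12,(.618,-.1935),.058),("s",.116,(.57,-.0414),.0413)): print(k,rim(P,z,c0,rr))
print("orange",hline(P,comp(c,"orange",(300,150,350,230)),.14)); print("blue",hline(P,comp(c,"blue",(400,125,450,205)),.144))
b=(P[...,2]>.045)&(P[...,2]<.06);b[:,:170]=0;b[:195]=0;b[265:]=0;b[:,240:]=0
print("bowl",P[b].min(0),P[b].max(0))
s=load("side0.npz");Q=cloud(s);print("side rim",rim(Q,.079,ctr,.0765)); s=load("scene0.npz");Q=cloud(s);print("scene rim",rim(Q,.079,ctr,.0765))
```

```text
[0.59042085 0.318233   0.07286811] [0.59088313 0.16877345 0.07831366] [0.66034052 0.22979954 0.07625625] [0.47401683 0.27104215 0.10186628] [0.43257164 0.28427139 0.10100711] bowl [0.36224119 0.21426195 0.04304274] [0.36565622 0.11676156 0.04939091] [0.41520322 0.16126616 0.05084713] [0.31421635 0.16725046 0.05103393]
519
(array([0.4727, 0.2758], dtype=float32), array([ 0.9607, -0.2775], dtype=float32), np.float32(-16.11), array([0.4254, 0.2894], dtype=float32), array([0.514 , 0.2638], dtype=float32))
(array([0.5875, 0.243 , 0.0757]), 840, np.float64(0.0782))
m (array([ 0.6178, -0.1923,  0.0579]), 915, np.float64(0.1191))
s (array([ 0.5701, -0.04  ,  0.0409]), 461, np.float64(0.1154))
orange (array([ 0.4745, -0.029 ], dtype=float32), array([ 0.9936, -0.1129], dtype=float32), np.float32(-6.48), array([ 0.4157, -0.0224], dtype=float32), array([ 0.5241, -0.0347], dtype=float32))
blue (array([ 0.5107, -0.1755], dtype=float32), array([ 0.9879, -0.1551], dtype=float32), np.float32(-8.92), array([ 0.4577, -0.1672], dtype=float32), array([ 0.5557, -0.1826], dtype=float32))
bowl [0.31071492 0.11241014 0.04503771] [0.41899623 0.22022039 0.05579236]
side rim (array([0.5871, 0.2413, 0.0755]), 96, np.float64(0.078))
scene rim (array([0.5913, 0.2415, 0.076 ]), 93, np.float64(0.0785))
```

>>> arm_command(
  rows=[
    {"xyz": [0.02, 0, 0.01], "delta_rot": [0, 0, 0], "gripper": 0.06},
    {"xyz": [0.04, 0, 0.03], "delta_rot": [0, 0, 0], "gripper": 0.06},
    {"xyz": [0.04, 0.002, 0.03], "delta_rot": [0, 0, 0], "gripper": 0.06},
    {"xyz": [0.04, 0.002, 0.03], "delta_rot": [0, 0, 0], "gripper": 0.06},
    {"xyz": [0.04, 0.002, 0.03], "delta_rot": [0, 0, 0], "gripper": 0.06},
    {"xyz": [0.04, 0.002, 0.02], "delta_rot": [0, 0, 0], "gripper": 0.06},
    {"xyz": [0.018, 0.002, 0.02], "delta_rot": [0, 0, 0], "gripper": 0.06},
    {"xyz": [0, 0, 0], "delta_rot": [0, 0, 0.147], "gripper": 0.06},
    {"xyz": [0, 0, 0], "delta_rot": [0, 0, 0], "gripper": 0.06},
    {"xyz": [0, 0, 0], "delta_rot": [0, 0, 0], "gripper": 0.06},
  ],
)

```text
time: 6.95
tool_pos: [0.5036, -0.1775, 0.2034]
tcp_rot: [2.053, -2.377, -0.001]
wrist_force: [-0.9, -0.5, 0.5]
width: 0.703
```

```bash
python3 snap.py wrist 7;python3 - <<'E'
from meas import *
c=load("wrist7.npz");P=cloud(c)
m=mask(c,"blue")&(abs(P[...,2]-.144)<.005)
print(m.sum());print("blue",hline(P,m,.144));print(rim(P,.12,(.618,-.193),.058))
E
```

```text
7.0 [ 0.504  -0.1771  0.2039] q [-0.38  0.02  1.94 -0.    1.19  1.33] F [ 0.03  0.07 -0.27] w 59.9
[[-0.145 -0.989 -0.   ]
 [-0.989  0.145 -0.   ]
 [ 0.     0.    -1.   ]]
1678
blue (array([ 0.5125, -0.1776], dtype=float32), array([ 0.9893, -0.1461], dtype=float32), np.float32(-8.4), array([ 0.4577, -0.1695], dtype=float32), array([ 0.5554, -0.1839], dtype=float32))
(array([ 0.6179, -0.1932,  0.0575]), 1737, np.float64(0.1192))
```

View pics/wrist7.png

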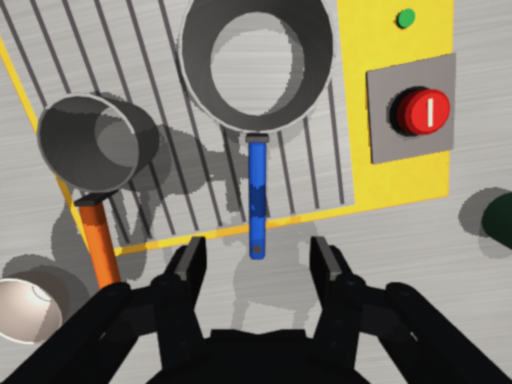

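The blue handle is centred between the fingers, at (257,200). I go down and grip.

>>> arm_command(
  force=90,
  rows=[
    {"xyz": [0, 0, 0.035], "delta_rot": [0, 0, 0], "gripper": 0.06},
    {"xyz": [0, 0, 0.03], "delta_rot": [0, 0, 0], "gripper": 0.06},
    {"xyz": [0, 0, 0.015], "delta_rot": [0, 0, 0], "gripper": 0.06},
    {"xyz": [0, 0, 0.007], "delta_rot": [0, 0, 0], "gripper": 0.06},
    {"xyz": [0, 0, 0], "delta_rot": [0, 0, 0], "gripper": 0.03},
    {"xyz": [0, 0, 0], "delta_rot": [0, 0, 0], "gripper": 0.0},
    {"xyz": [0, 0, 0], "delta_rot": [0, 0, 0], "gripper": 0.0},
    {"xyz": [0, 0, 0], "delta_rot": [0, 0, 0], "gripper": 0.0},
    {"xyz": [0, 0, 0], "delta_rot": [0, 0, 0], "gripper": 0.0},
    {"xyz": [0, 0, 0], "delta_rot": [0, 0, 0], "gripper": 0.0},
  ],
)

```text
time: 8.0
tool_pos: [0.5049, -0.1768, 0.1185]
tcp_rot: [-2.051, 2.378, -0.004]
wrist_force: [-1.9, 0.3, 6.9]
width: 0.145
```

>>> arm_command(
  rows=[
    {"xyz": [0, 0, -0.01], "delta_rot": [0, 0, 0], "gripper": 0.0},
    {"xyz": [0, 0, -0.02], "delta_rot": [0, 0, 0], "gripper": 0.0},
    {"xyz": [0, 0, -0.03], "delta_rot": [0, 0, 0], "gripper": 0.0},
    {"xyz": [0, 0, -0.03], "delta_rot": [0, 0, 0], "gripper": 0.0},
    {"xyz": [0, 0, -0.03], "delta_rot": [0, 0, 0], "gripper": 0.0},
    {"xyz": [0, 0, -0.03], "delta_rot": [0, 0, 0], "gripper": 0.0},
    {"xyz": [0, 0, -0.01], "delta_rot": [0, 0, 0], "gripper": 0.0},
    {"xyz": [0, 0, 0], "delta_rot": [0, 0, 0], "gripper": 0.0},
  ],
)

```text
time: 8.8
tool_pos: [0.5047, -0.1766, 0.2786]
tcp_rot: [-2.051, 2.378, -0.004]
wrist_force: [0.6, -0.3, -3.1]
width: 0.149
```

```bash
python3 snap.py wrist,side 8
python3 - <<'E'
from meas import *
from workcell import bot
s=bot.read_state()['tool_pos']
c=load("wrist8.npz");P=cloud(c)
# rim tilt: fit plane
v=s+np.array([.114,-.017,0])
m=(np.hypot(P[...,0]-v[0],P[...,1]-v[1])<.062)&(np.hypot(P[...,0]-v[0],P[...,1]-v[1])>.05)&(abs(P[...,2]-(s[2]+.003))<.03)
print(m.sum(),np.percentile(P[m][:,2],[5,50,95]))
m=mask(c,"blue")&(P[...,2]>.2);q=P[m];t=(q[:,:2]-s[:2])@[.9895,-.145]
k=q[:,2]>np.percentile(q[:,2],30);print(np.polyfit(t[k],q[k,2],1))
E
```

```text
8.9 [ 0.5031 -0.176   0.2753] q [-0.38 -0.03  1.85 -0.    1.32  1.33] F [-0.03 -0.67 -2.05] w 12.4
[[-0.147 -0.989 -0.002]
 [-0.989  0.147  0.001]
 [-0.001  0.003 -1.   ]]
11412 [0.25083937 0.270237   0.28619717]
[0.07160266 0.30313429]
```

View pics/side8.png

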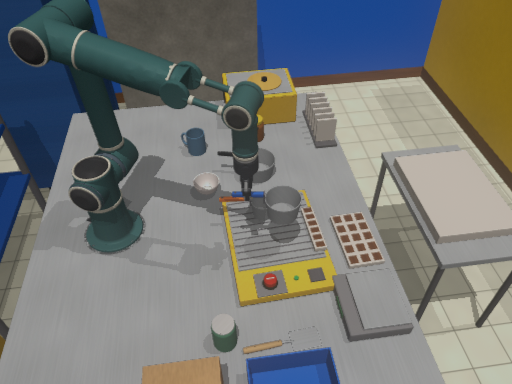

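View pics/wrist8.png

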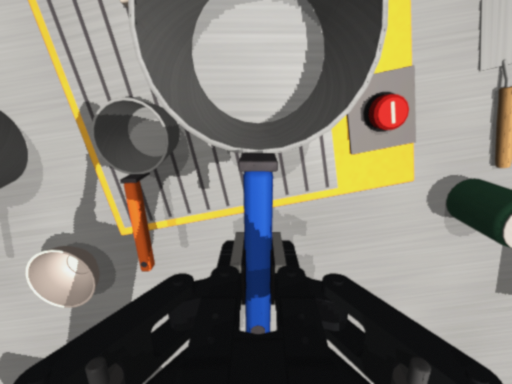

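The pan is off the deck and hangs level by eye in the side view. I check its tilt with numbers.

```bash
cat > tilt.py <<'E'
from meas import *
import sys
from workcell import bot
from scipy.spatial.transform import Rotation as R
def tilt(tag,hr,rimbox):
    s=bot.read_state();p=s['tool_pos'];M=R.from_rotvec(s['tcp_rot']).as_matrix()
    c=load(f"wrist{tag}.npz");P=(cloud(c)-p)@M
    q=P[hr[0]:hr[1],253:263].reshape(-1,3);print("handle slope z_tool/y_tool",np.polyfit(q[:,1],q[:,2],1),"x/y",np.polyfit(q[:,1],q[:,0],1))
    # far rim / near rim depth
    x0,x1,y0,y1=rimbox
    S=P[y0:y1,x0:x1].reshape(-1,3)
    return P
E
python3 - <<'E'
from tilt import *
P=tilt(8,(175,240),(0,1,0,1))
for y in range(120,250,6): print(y,P[y,258].round(4), end=' ')
print()
for u,v in((134,20),(136,40),(150,75),(383,20),(380,60),(370,80),(200,138),(310,140)): 
    w=P[v-3:v+4,u-4:u+5].reshape(-1,3);print(u,v,w[w[:,2].argmin()].round(4))
E
```

```text
handle slope z_tool/y_tool [ 0.08977404 -0.024999  ] x/y [ 0.00033254 -0.00028389]
120 [ 0.0002 -0.0703  0.0676] 126 [ 0.0002 -0.0667  0.056 ] 132 [ 0.0001 -0.0642  0.0366] 138 [ 0.0001 -0.0621  0.0204] 144 [ 0.     -0.0602  0.0073] 150 [ 0.     -0.0586 -0.0034] 156 [-0.     -0.0574 -0.0147] 162 [-0.0001 -0.0571 -0.028 ] 168 [-0.0001 -0.0543 -0.0273] 174 [-0.0001 -0.0516 -0.0277] 180 [-0.0001 -0.0491 -0.0287] 186 [-0.0001 -0.0457 -0.0268] 192 [-0.0001 -0.0431 -0.0277] 198 [-0.0001 -0.0407 -0.0291] 204 [-0.0001 -0.037  -0.0273] 210 [-0.0001 -0.0342 -0.0276] 216 [-0.0001 -0.0313 -0.0281] 222 [-0.0001 -0.0282 -0.0281] 228 [-0.0001 -0.0251 -0.0281] 234 [-0.0001 -0.0226 -0.0294] 240 [-0.0001 -0.0183 -0.0275] 246 [-0.0001 -0.0156 -0.0285] 
134 20 [-0.0574 -0.1171 -0.0049]
136 40 [-0.0004 -0.081  -0.145 ]
150 75 [-0.0538 -0.0949 -0.0051]
383 20 [-0.0004 -0.081  -0.145 ]
380 60 [-0.0004 -0.081  -0.145 ]
370 80 [ 0.0533 -0.0913 -0.0051]
200 138 [-0.0302 -0.0666 -0.0052]
310 140 [ 0.0288 -0.0645 -0.0057]
```

The pan is level: its rim is 5 mm above the TCP all round. I carry it to the large pan.

>>> arm_command(
  rows=[
    {"xyz": [-0.015, 0.003, 0], "delta_rot": [0, 0, 0], "gripper": 0.0},
    {"xyz": [-0.03, 0.006, 0], "delta_rot": [0, 0, 0], "gripper": 0.0},
    {"xyz": [-0.04, 0.007, 0], "delta_rot": [0, 0, 0], "gripper": 0.0},
    {"xyz": [-0.04, 0.007, 0], "delta_rot": [0, 0, 0], "gripper": 0.0},
    {"xyz": [-0.04, 0.007, 0], "delta_rot": [0, 0, 0], "gripper": 0.0},
    {"xyz": [-0.04, 0.008, 0], "delta_rot": [0, 0, 0], "gripper": 0.0},
    {"xyz": [-0.04, 0.008, 0], "delta_rot": [0, 0, 0], "gripper": 0.0},
    {"xyz": [-0.04, 0.008, 0], "delta_rot": [0, 0, 0], "gripper": 0.0},
    {"xyz": [-0.035, 0.006, 0], "delta_rot": [0, 0, 0], "gripper": 0.0},
    {"xyz": [-0.02, 0.004, 0], "delta_rot": [0, 0, 0], "gripper": 0.0},
    {"xyz": [-0.011, 0.002, 0], "delta_rot": [0, 0, 0], "gripper": 0.0},
  ],
)

```text
time: 10.0
tool_pos: [0.4883, 0.1829, 0.2748]
tcp_rot: [2.053, -2.374, -0.004]
wrist_force: [0.1, -0.8, -2.0]
width: 0.142
```

>>> arm_command(
  rows=[
    {"xyz": [0, 0, 0], "delta_rot": [0, 0, -0.04], "gripper": 0.0},
    {"xyz": [0, 0, 0], "delta_rot": [0, 0, -0.08], "gripper": 0.0},
    {"xyz": [0, 0, 0], "delta_rot": [0, 0, -0.12], "gripper": 0.0},
    {"xyz": [0, 0, 0], "delta_rot": [0, 0, -0.12], "gripper": 0.0},
    {"xyz": [0, 0, 0], "delta_rot": [0, 0, -0.12], "gripper": 0.0},
    {"xyz": [0, 0, 0], "delta_rot": [0, 0, -0.12], "gripper": 0.0},
    {"xyz": [0, 0, 0], "delta_rot": [0, 0, -0.08], "gripper": 0.0},
    {"xyz": [0, 0, 0], "delta_rot": [0, 0, -0.025], "gripper": 0.0},
    {"xyz": [0, 0, 0], "delta_rot": [0, 0, 0], "gripper": 0.0},
    {"xyz": [0, 0, 0], "delta_rot": [0, 0, 0], "gripper": 0.0},
  ],
)

```text
time: 11.0
tool_pos: [0.4899, 0.1803, 0.2764]
tcp_rot: [2.745, -1.526, -0.001]
wrist_force: [-0.3, -0.1, -2.1]
width: 0.144
```

```bash
python3 snap.py wrist,side 9
python3 - <<'E'
from tilt import *
P=tilt(9,(175,240),(0,1,0,1))
for y in range(156,250,10): print(y,P[y,258].round(4), end=' ')
c=load("wrist9.npz");Q=cloud(c);s=bot.read_state()['tool_pos']
m=np.zeros(Q.shape[:2],bool);m[175:240,252:264]=1
print(hline(Q,m,s[2]+.028))
print(rim(Q,s[2]+.005,s[:2]+.115*np.array([.848,.53]),.058))
print('L',rim(Q,.079,(.5875,.242),.0765))
E
```

```text
11.1 [0.4901 0.1805 0.2767] q [ 0.31 -0.05  1.87 -0.    1.33  1.32] F [-0.15  0.74 -2.01] w 12.6
[[ 0.528 -0.849 -0.   ]
 [-0.849 -0.528 -0.   ]
 [-0.     0.    -1.   ]]
handle slope z_tool/y_tool [-0.01391047 -0.02453102] x/y [-0.0011476  -0.00089947]
156 [-0.0006 -0.056  -0.0105] 166 [-0.0006 -0.0539 -0.0234] 176 [-0.0006 -0.0496 -0.0247] 186 [-0.0006 -0.0448 -0.0241] 196 [-0.0006 -0.0397 -0.0233] 206 [-0.0006 -0.0351 -0.0241] 216 [-0.0006 -0.0297 -0.0234] 226 [-0.0006 -0.0253 -0.0253] 236 [-0.0006 -0.0193 -0.0238] 246 [-0.0006 -0.0149 -0.0258] (array([0.5177, 0.1988], dtype=float32), array([0.8497, 0.5273], dtype=float32), np.float32(31.83), array([0.5047, 0.1907], dtype=float32), array([0.5321, 0.2077], dtype=float32))
(array([0.5857, 0.2409, 0.0573]), 128, np.float64(0.2805))
L (array([0.5875, 0.242 , 0.0765]), 0, np.float64(nan))
  return _methods._mean(a, axis=axis, dtype=dtype,
  ret = ret.dtype.type(ret / rcount)
```

View pics/wrist9.png

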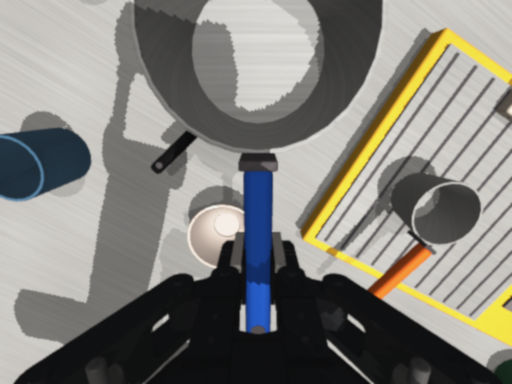

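View pics/side9.png

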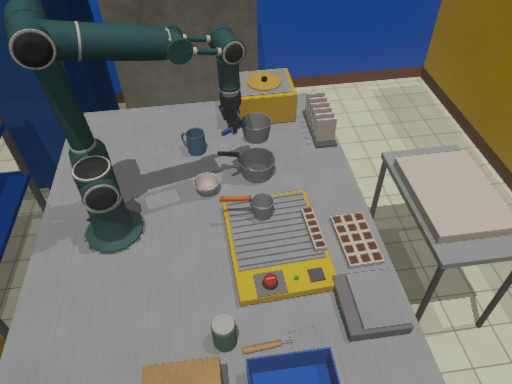

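The pan is level above the large pan. It needs a 2 mm shift outward, then I lower it.

>>> arm_command(
  rows=[
    {"xyz": [0, -0.002, 0.02], "delta_rot": [0, 0, 0], "gripper": 0.0},
    {"xyz": [0, 0, 0.03], "delta_rot": [0, 0, 0], "gripper": 0.0},
    {"xyz": [0, 0, 0.03], "delta_rot": [0, 0, 0], "gripper": 0.0},
    {"xyz": [0, 0, 0.03], "delta_rot": [0, 0, 0], "gripper": 0.0},
    {"xyz": [0, 0, 0.025], "delta_rot": [0, 0, 0], "gripper": 0.0},
    {"xyz": [0, 0, 0.02], "delta_rot": [0, 0, 0], "gripper": 0.0},
    {"xyz": [0, 0, 0.015], "delta_rot": [0, 0, 0], "gripper": 0.0},
    {"xyz": [0, 0, 0.01], "delta_rot": [0, 0, 0], "gripper": 0.0},
    {"xyz": [0, 0, 0], "delta_rot": [0, 0, 0], "gripper": 0.0},
    {"xyz": [0, 0, 0], "delta_rot": [0, 0, 0], "gripper": 0.0},
  ],
)

```text
time: 12.1
tool_pos: [0.4925, 0.1818, 0.0976]
tcp_rot: [-2.746, 1.524, -0.001]
wrist_force: [-0.5, 0.1, -2.1]
width: 0.144
```

```bash
python3 snap.py wrist,side 10
```

```text
12.2 [0.493  0.182  0.0983] q [0.31 0.1  2.05 0.   0.98 1.32] F [ 0.16  1.34 -1.05] w 12.8
[[ 0.529 -0.848  0.002]
 [-0.848 -0.529  0.001]
 [ 0.001 -0.002 -1.   ]]
```

View pics/wrist10.png

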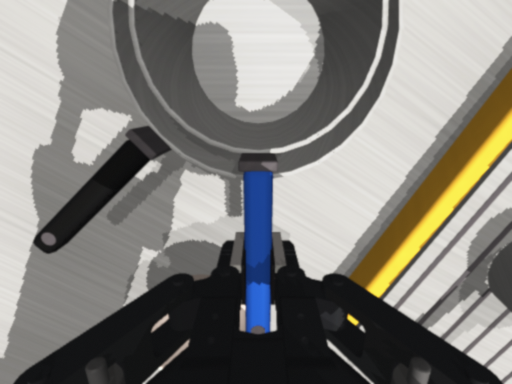

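The blue pan is inside the large rim, with about equal gaps at left (118–134) and right (383–397). I finish lowering slowly.

>>> arm_command(
  rows=[
    {"xyz": [0, 0, 0.006], "delta_rot": [0, 0, 0], "gripper": 0.0},
    {"xyz": [0, 0, 0.005], "delta_rot": [0, 0, 0], "gripper": 0.0},
    {"xyz": [0, 0, 0.004], "delta_rot": [0, 0, 0], "gripper": 0.0},
    {"xyz": [0, 0, 0.003], "delta_rot": [0, 0, 0], "gripper": 0.0},
    {"xyz": [0, 0, 0.002], "delta_rot": [0, 0, 0], "gripper": 0.0},
    {"xyz": [0, 0, 0], "delta_rot": [0, 0, 0], "gripper": 0.0},
    {"xyz": [0, 0, 0], "delta_rot": [0, 0, 0], "gripper": 0.0},
  ],
)

```text
time: 12.9
tool_pos: [0.4922, 0.1817, 0.0779]
tcp_rot: [-2.747, 1.524, -0.001]
wrist_force: [-3.0, -1.7, 5.2]
width: 0.148
```

It is in contact, at about 7 N over the carried weight. I release and rise.

>>> arm_command(
  rows=[
    {"xyz": [0, 0, 0], "delta_rot": [0, 0, 0], "gripper": 0.016},
    {"xyz": [0, 0, 0], "delta_rot": [0, 0, 0], "gripper": 0.022},
    {"xyz": [0, 0, 0], "delta_rot": [0, 0, 0], "gripper": 0.035},
    {"xyz": [0, 0, 0], "delta_rot": [0, 0, 0], "gripper": 0.04},
    {"xyz": [0, 0, -0.01], "delta_rot": [0, 0, 0], "gripper": 0.04},
    {"xyz": [0, 0, -0.03], "delta_rot": [0, 0, 0], "gripper": 0.04},
    {"xyz": [0, 0, -0.05], "delta_rot": [0, 0, 0], "gripper": 0.04},
    {"xyz": [0, 0, -0.05], "delta_rot": [0, 0, 0], "gripper": 0.04},
    {"xyz": [0, 0, -0.03], "delta_rot": [0, 0, 0], "gripper": 0.04},
    {"xyz": [0, 0, 0], "delta_rot": [0, 0, 0], "gripper": 0.04},
    {"xyz": [0, 0, 0], "delta_rot": [0, 0, 0], "gripper": 0.04},
  ],
)

```text
time: 14.0
tool_pos: [0.4924, 0.1818, 0.2485]
tcp_rot: [-2.745, 1.523, -0.003]
wrist_force: [-0.0, -0.8, 0.4]
width: 0.47
```

```bash
python3 snap.py wrist,side 11
python3 - <<'E'
from meas import *
c=load("wrist11.npz");P=cloud(c)
L=rim(P,.079,(.5875,.242),.0765);print("L",L);print("m",rim(P,.0795,(.5875,.242),.058))
m=mask(c,"blue")&(abs(P[...,2]-.104)<.006);print("blue",hline(P,m,.104))
q=P[m];print(np.percentile(q[:,2],[10,50,90]));h=np.array([-.848,-.53]);t=(q[:,:2]-[.5875,.242])@h;print(np.polyfit(t,q[:,2],1))
for r0,r1 in((.054,.060),(.072,.078)):
    d=np.hypot(P[...,0]-.5875,P[...,1]-.242);k=(d>r0)&(d<r1)&(abs(P[...,2]-.079)<.005);q=P[k]
    A=np.c_[q[:,0]-.5875,q[:,1]-.242,np.ones(len(q))];print(np.linalg.lstsq(A,q[:,2],rcond=None)[0].round(4),len(q))
E
```

```text
14.1 [0.4909 0.1813 0.2455] q [ 0.31 -0.03  1.91 -0.    1.27  1.32] F [-0.89  0.04 -0.2 ] w 40.0
[[ 0.529 -0.848 -0.002]
 [-0.848 -0.529 -0.001]
 [-0.001  0.002 -1.   ]]
L (array([0.5874, 0.2433, 0.0754]), 1443, np.float64(0.0782))
m (array([0.5888, 0.243 , 0.0577]), 1290, np.float64(0.0783))
blue (array([0.4977, 0.1861], dtype=float32), array([0.8481, 0.5299], dtype=float32), np.float32(32.0), array([0.4521, 0.1577], dtype=float32), array([0.5349, 0.2094], dtype=float32))
[0.10131403 0.10232501 0.10329224]
[0.00025072 0.10230347]
[-0.0037 -0.0032  0.0777] 1296
[-0.0029 -0.0025  0.0777] 1486
```

View pics/wrist11.png

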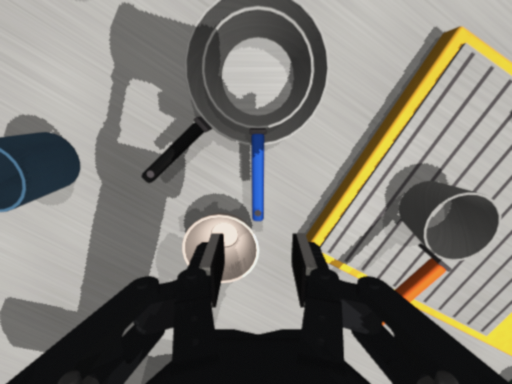

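The middle pan sits concentric (within 1.5 mm) and flat, its rim and handle are level, and the large pan has not moved. Now the orange pan.

>>> arm_command(
  rows=[
    {"xyz": [0, 0, 0], "delta_rot": [0, 0, 0.134], "gripper": 0.06},
    {"xyz": [0, 0, 0], "delta_rot": [0, 0, 0.134], "gripper": 0.06},
    {"xyz": [0, 0, 0], "delta_rot": [0, 0, 0.134], "gripper": 0.06},
    {"xyz": [0, 0, 0], "delta_rot": [0, 0, 0.134], "gripper": 0.06},
    {"xyz": [0, 0, 0], "delta_rot": [0, 0, 0.133], "gripper": 0.06},
    {"xyz": [0.04, 0.002, 0], "delta_rot": [0, 0, 0], "gripper": 0.06},
    {"xyz": [0.045, 0.002, 0], "delta_rot": [0, 0, 0], "gripper": 0.06},
    {"xyz": [0.045, 0.003, 0.01], "delta_rot": [0, 0, 0], "gripper": 0.06},
    {"xyz": [0.045, 0.002, 0.02], "delta_rot": [0, 0, 0], "gripper": 0.06},
    {"xyz": [0.038, 0.002, 0.015], "delta_rot": [0, 0, 0], "gripper": 0.06},
    {"xyz": [0, 0, 0], "delta_rot": [0, 0, 0], "gripper": 0.06},
    {"xyz": [0, 0, 0], "delta_rot": [0, 0, 0], "gripper": 0.06},
  ],
)

```text
time: 15.3
tool_pos: [0.4557, -0.0293, 0.1997]
tcp_rot: [2.09, -2.342, -0.006]
wrist_force: [0.1, 0.4, 0.3]
width: 0.706
```

```bash
python3 snap.py wrist 12;python3 - <<'E'
from meas import *
from workcell import bot
from scipy.spatial.transform import Rotation as R
c=load("wrist12.npz");P=cloud(c)
m=mask(c,"orange")&(abs(P[...,2]-.140)<.005)
l=hline(P,m,.14);r=rim(P,.116,(.57,-.041),.0413)
print(m.sum());print("orange",l);print(r)
s=bot.read_state();M=R.from_rotvec(s['tcp_rot']).as_matrix()
a=np.append(r[0][:2],.2)
for g in(a[:2]-.115*l[1],): print(g,M.T@(np.append(g,.113)-s['tool_pos']))
p0,v=l[0],l[1];print("axis offset from line",(a[:2]-p0)@np.array([-v[1],v[0]]))
E
```

```text
15.35 [ 0.4566 -0.0286  0.2007] q [-0.12 -0.13  2.08  0.    1.19  1.57] F [-0.52 -1.24  1.01] w 59.9
[[-0.112 -0.994 -0.002]
 [-0.994  0.112  0.001]
 [-0.001  0.003 -1.   ]]
1961
orange (array([ 0.4754, -0.0303], dtype=float32), array([ 0.9942, -0.1072], dtype=float32), np.float32(-6.16), array([ 0.4139, -0.0236], dtype=float32), array([ 0.5241, -0.0355], dtype=float32))
(array([ 0.5699, -0.0406,  0.0407]), 1452, np.float64(0.1153))
[ 0.455567 -0.028272] [-0.00014828  0.00081874  0.08770435]
axis offset from line -0.00010985962893546003
```

View pics/wrist12.png

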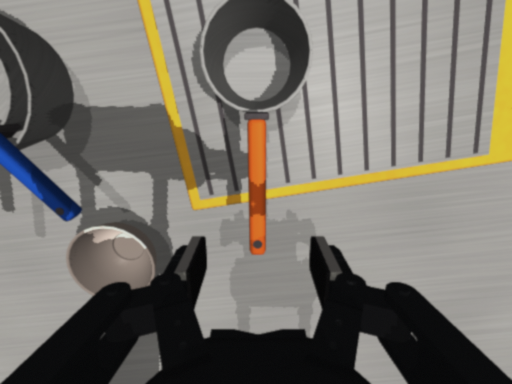

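Aligned: the orange handle is centred at (257,190) and within 1 mm of the grip point. I go down, grip and lift.

>>> arm_command(
  force=90,
  rows=[
    {"xyz": [0, 0.001, 0.035], "delta_rot": [0, 0, 0], "gripper": 0.06},
    {"xyz": [0, 0, 0.03], "delta_rot": [0, 0, 0], "gripper": 0.06},
    {"xyz": [0, 0, 0.015], "delta_rot": [0, 0, 0], "gripper": 0.06},
    {"xyz": [0, 0, 0.007], "delta_rot": [0, 0, 0], "gripper": 0.06},
    {"xyz": [0, 0, 0], "delta_rot": [0, 0, 0], "gripper": 0.03},
    {"xyz": [0, 0, 0], "delta_rot": [0, 0, 0], "gripper": 0.0},
    {"xyz": [0, 0, 0], "delta_rot": [0, 0, 0], "gripper": 0.0},
    {"xyz": [0, 0, 0], "delta_rot": [0, 0, 0], "gripper": 0.0},
    {"xyz": [0, 0, 0], "delta_rot": [0, 0, 0], "gripper": 0.0},
    {"xyz": [0, 0, 0], "delta_rot": [0, 0, 0], "gripper": 0.0},
  ],
)

```text
time: 16.35
tool_pos: [0.4571, -0.0287, 0.116]
tcp_rot: [-2.093, 2.34, -0.002]
wrist_force: [-1.4, 1.7, 5.1]
width: 0.146
```

>>> arm_command(
  rows=[
    {"xyz": [0, 0, -0.01], "delta_rot": [0, 0, 0], "gripper": 0.0},
    {"xyz": [0, 0, -0.02], "delta_rot": [0, 0, 0], "gripper": 0.0},
    {"xyz": [0, 0, -0.03], "delta_rot": [0, 0, 0], "gripper": 0.0},
    {"xyz": [0, 0, -0.03], "delta_rot": [0, 0, 0], "gripper": 0.0},
    {"xyz": [0, 0, -0.03], "delta_rot": [0, 0, 0], "gripper": 0.0},
    {"xyz": [0, 0, -0.03], "delta_rot": [0, 0, 0], "gripper": 0.0},
    {"xyz": [0, 0, -0.01], "delta_rot": [0, 0, 0], "gripper": 0.0},
    {"xyz": [0, 0, 0], "delta_rot": [0, 0, 0], "gripper": 0.0},
  ],
)

```text
time: 17.15
tool_pos: [0.4571, -0.029, 0.2765]
tcp_rot: [-2.093, 2.34, -0.004]
wrist_force: [-0.3, -0.5, -1.8]
width: 0.147
```

```bash
python3 snap.py wrist,side 13
python3 - <<'E'
from tilt import *
P=tilt(13,(175,240),(0,1,0,1))
for y in range(146,250,10): print(y,P[y,258].round(4), end=' ')
E
```

```text
17.25 [ 0.4554 -0.0287  0.2733] q [-0.12 -0.18  1.99 -0.    1.34  1.56] F [ 0.55  0.02 -1.46] w 12.2
[[-0.111 -0.994 -0.002]
 [-0.994  0.111  0.   ]
 [ 0.     0.002 -1.   ]]
handle slope z_tool/y_tool [ 0.25256589 -0.01771874] x/y [-0.00110804 -0.00062451]
146 [-0.0003 -0.064  -0.0265] 156 [-0.0003 -0.0595 -0.0258] 166 [-0.0003 -0.055  -0.0259] 176 [-0.0003 -0.05   -0.0247] 186 [-0.0004 -0.0457 -0.0263] 196 [-0.0004 -0.0408 -0.0264] 206 [-0.0004 -0.0357 -0.0261] 216 [-0.0004 -0.0305 -0.0258] 226 [-0.0004 -0.0256 -0.0265] 236 [-0.0004 -0.0197 -0.0255] 246 [-0.0004 -0.0148 -0.0267]
```

View pics/wrist13.png

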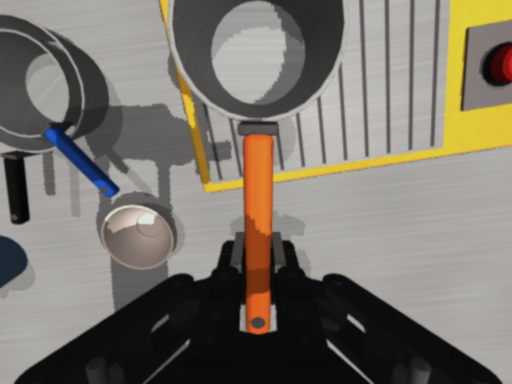

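The pan is level in the grip. I carry it over the nest, then turn it.

>>> arm_command(
  rows=[
    {"xyz": [-0.012, -0.007, 0], "delta_rot": [0, 0, 0], "gripper": 0.0},
    {"xyz": [-0.024, -0.014, 0], "delta_rot": [0, 0, 0], "gripper": 0.0},
    {"xyz": [-0.032, -0.018, 0], "delta_rot": [0, 0, 0], "gripper": 0.0},
    {"xyz": [-0.034, -0.02, 0], "delta_rot": [0, 0, 0], "gripper": 0.0},
    {"xyz": [-0.032, -0.018, 0], "delta_rot": [0, 0, 0], "gripper": 0.0},
    {"xyz": [-0.024, -0.014, 0], "delta_rot": [0, 0, 0], "gripper": 0.0},
    {"xyz": [-0.012, -0.007, 0], "delta_rot": [0, 0, 0], "gripper": 0.0},
  ],
)

```text
time: 17.95
tool_pos: [0.5729, 0.132, 0.2722]
tcp_rot: [2.095, -2.337, -0.004]
wrist_force: [-0.2, -0.4, -1.9]
width: 0.144
```

>>> arm_command(
  rows=[
    {"xyz": [0, 0, 0], "delta_rot": [0, 0, -0.06], "gripper": 0.0},
    {"xyz": [0, 0, 0], "delta_rot": [0, 0, -0.12], "gripper": 0.0},
    {"xyz": [0, 0, 0], "delta_rot": [0, 0, -0.145], "gripper": 0.0},
    {"xyz": [0, 0, 0], "delta_rot": [0, 0, -0.145], "gripper": 0.0},
    {"xyz": [0, 0, 0], "delta_rot": [0, 0, -0.145], "gripper": 0.0},
    {"xyz": [0, 0, 0], "delta_rot": [0, 0, -0.145], "gripper": 0.0},
    {"xyz": [0, 0, 0], "delta_rot": [0, 0, -0.145], "gripper": 0.0},
    {"xyz": [0, 0, 0], "delta_rot": [0, 0, -0.145], "gripper": 0.0},
    {"xyz": [0, 0, 0], "delta_rot": [0, 0, -0.145], "gripper": 0.0},
    {"xyz": [0, 0, 0], "delta_rot": [0, 0, -0.145], "gripper": 0.0},
    {"xyz": [0, 0, 0], "delta_rot": [0, 0, -0.14], "gripper": 0.0},
    {"xyz": [0, 0, 0], "delta_rot": [0, 0, -0.059], "gripper": 0.0},
  ],
)

```text
time: 19.15
tool_pos: [0.5718, 0.1291, 0.2733]
tcp_rot: [3.133, -0.218, -0.004]
wrist_force: [1.2, -0.9, -0.9]
width: 0.147
```

>>> arm_command(
  rows=[
    {"xyz": [0, 0, 0], "delta_rot": [0, 0, 0], "gripper": 0.0},
    {"xyz": [0, 0, 0], "delta_rot": [0, 0, 0], "gripper": 0.0},
  ],
)

```text
time: 19.35
tool_pos: [0.5722, 0.1292, 0.2739]
tcp_rot: [3.133, -0.227, -0.002]
wrist_force: [0.1, -0.1, -1.1]
width: 0.14
```

```bash
python3 snap.py wrist,side 14
python3 - <<'E'
from tilt import *
P=tilt(14,(175,240),(0,1,0,1))
for y in range(146,250,10): print(y,P[y,258].round(4), end=' ')
c=load("wrist14.npz");Q=cloud(c);s=bot.read_state()['tool_pos']
m=np.zeros(Q.shape[:2],bool);m[175:240,252:264]=1
print(hline(Q,m,s[2]+.027))
print('s',rim(Q,s[2]+.0045,s[:2]+.115*np.array([.139,.99]),.0412))
E
```

```text
19.45 [0.5724 0.1292 0.2744] q [ 0.18  0.07  1.74 -0.    1.32  0.32] F [-1.09  0.36 -1.34] w 12.5
[[ 0.99  -0.144 -0.001]
 [-0.144 -0.99  -0.   ]
 [-0.001  0.    -1.   ]]
handle slope z_tool/y_tool [ 0.39446159 -0.00946354] x/y [-0.00158655 -0.0008747 ]
146 [-0.0006 -0.0633 -0.0217] 156 [-0.0006 -0.0588 -0.0214] 166 [-0.0006 -0.0542 -0.021 ] 176 [-0.0006 -0.0496 -0.0215] 186 [-0.0006 -0.0452 -0.0229] 196 [-0.0006 -0.04   -0.022 ] 206 [-0.0006 -0.0352 -0.0223] 216 [-0.0006 -0.0303 -0.0229] 226 [-0.0006 -0.0246 -0.0219] 236 [-0.0006 -0.0193 -0.0223] 246 [-0.0006 -0.0137 -0.0222] (array([0.5765, 0.1626], dtype=float32), array([0.122 , 0.9925], dtype=float32), np.float32(82.99), array([0.5746, 0.1471], dtype=float32), array([0.5786, 0.1794], dtype=float32))
s (array([0.8874, 2.3103, 2.1309]), 29, np.float64(0.2822))
```

View pics/wrist14.png

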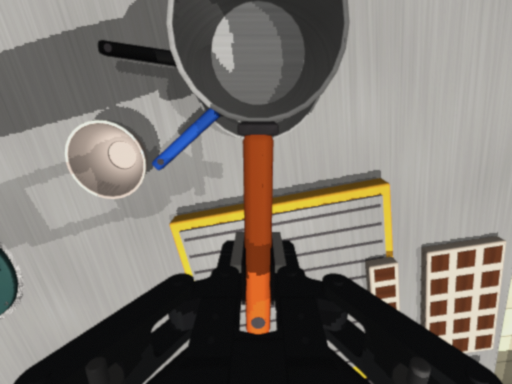

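Run:
```python
from tilt import *
c=load("wrist14.npz");Q=cloud(c)
for z in(.270,.273,.276): print('s',rim(Q,z,(.588,.2429),.0412))
```

```text
s (array([0.5879, 0.2419, 0.0403]), 2861, np.float64(0.2717))
s (array([0.588 , 0.242 , 0.0406]), 2391, np.float64(0.2719))
s (array([0.5879, 0.2421, 0.0409]), 1098, np.float64(0.2726))
```

The pan's centre is within 1 mm of the nest axis. I lower it.

>>> arm_command(
  rows=[
    {"xyz": [0, -0.001, 0.02], "delta_rot": [0, 0, 0], "gripper": 0.0},
    {"xyz": [0, 0, 0.03], "delta_rot": [0, 0, 0], "gripper": 0.0},
    {"xyz": [0, 0, 0.03], "delta_rot": [0, 0, 0], "gripper": 0.0},
    {"xyz": [0, 0, 0.03], "delta_rot": [0, 0, 0], "gripper": 0.0},
    {"xyz": [0, 0, 0.025], "delta_rot": [0, 0, 0], "gripper": 0.0},
    {"xyz": [0, 0, 0.02], "delta_rot": [0, 0, 0], "gripper": 0.0},
    {"xyz": [0, 0, 0.012], "delta_rot": [0, 0, 0], "gripper": 0.0},
    {"xyz": [0, 0, 0.008], "delta_rot": [0, 0, 0], "gripper": 0.0},
    {"xyz": [0, 0, 0], "delta_rot": [0, 0, 0], "gripper": 0.0},
    {"xyz": [0, 0, 0], "delta_rot": [0, 0, 0], "gripper": 0.0},
  ],
)

```text
time: 20.45
tool_pos: [0.5735, 0.1305, 0.1009]
tcp_rot: [-3.133, 0.225, -0.002]
wrist_force: [0.9, 0.1, -0.8]
width: 0.142
```

```bash
python3 snap.py wrist,side 15
```

```text
20.55 [0.5739 0.1306 0.1014] q [0.18 0.21 1.92 0.   1.01 0.32] F [ 0.13 -0.26 -0.83] w 12.2
[[ 0.99  -0.143  0.003]
 [-0.143 -0.99   0.   ]
 [ 0.002 -0.001 -1.   ]]
```

View pics/wrist15.png

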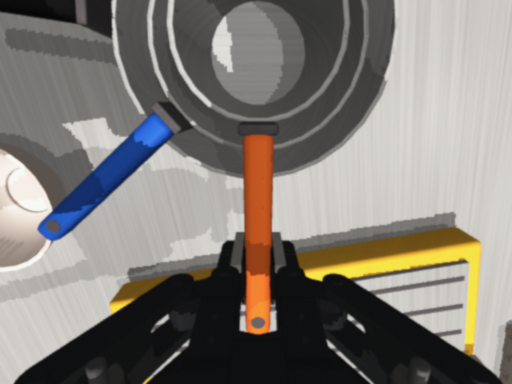

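The rings look concentric. I finish lowering slowly.

>>> arm_command(
  rows=[
    {"xyz": [0, 0, 0.006], "delta_rot": [0, 0, 0], "gripper": 0.0},
    {"xyz": [0, 0, 0.005], "delta_rot": [0, 0, 0], "gripper": 0.0},
    {"xyz": [0, 0, 0.004], "delta_rot": [0, 0, 0], "gripper": 0.0},
    {"xyz": [0, 0, 0.003], "delta_rot": [0, 0, 0], "gripper": 0.0},
    {"xyz": [0, 0, 0.003], "delta_rot": [0, 0, 0], "gripper": 0.0},
    {"xyz": [0, 0, 0], "delta_rot": [0, 0, 0], "gripper": 0.0},
    {"xyz": [0, 0, 0], "delta_rot": [0, 0, 0], "gripper": 0.0},
  ],
)

```text
time: 21.25
tool_pos: [0.5729, 0.1304, 0.0795]
tcp_rot: [-3.133, 0.224, -0.001]
wrist_force: [-1.5, -1.1, 2.8]
width: 0.144
```

Contact at about 4 N. I go 1 mm more, then release.

>>> arm_command(
  rows=[
    {"xyz": [0, 0, 0.001], "delta_rot": [0, 0, 0], "gripper": 0.0},
    {"xyz": [0, 0, 0], "delta_rot": [0, 0, 0], "gripper": 0.0},
    {"xyz": [0, 0, 0], "delta_rot": [0, 0, 0], "gripper": 0.016},
    {"xyz": [0, 0, 0], "delta_rot": [0, 0, 0], "gripper": 0.022},
    {"xyz": [0, 0, 0], "delta_rot": [0, 0, 0], "gripper": 0.035},
    {"xyz": [0, 0, 0], "delta_rot": [0, 0, 0], "gripper": 0.04},
    {"xyz": [0, 0, -0.01], "delta_rot": [0, 0, 0], "gripper": 0.04},
    {"xyz": [0, 0, -0.03], "delta_rot": [0, 0, 0], "gripper": 0.04},
    {"xyz": [0, 0, -0.05], "delta_rot": [0, 0, 0], "gripper": 0.04},
    {"xyz": [0, 0, -0.05], "delta_rot": [0, 0, 0], "gripper": 0.04},
    {"xyz": [0, 0.01, -0.04], "delta_rot": [0, 0, 0], "gripper": 0.04},
    {"xyz": [0, 0, 0], "delta_rot": [0, 0, 0], "gripper": 0.04},
  ],
)

```text
time: 22.45
tool_pos: [0.5756, 0.1205, 0.2674]
tcp_rot: [-3.13, 0.225, -0.023]
wrist_force: [0.5, 0.7, 0.6]
width: 0.47
```

```bash
python3 snap.py wrist,side 16
python3 - <<'E'
from meas import *
c=load("wrist16.npz");P=cloud(c)
for n,r in(("L",.0755),("m",.0578),("s",.041)): 
    R_=rim(P,.0785,(.588,.2425),r);print(n,R_)
    d=np.hypot(P[...,0]-R_[0][0],P[...,1]-R_[0][1]);k=(abs(d-r)<.0025)&(abs(P[...,2]-.079)<.005);q=P[k]
    A=np.c_[q[:,0]-.588,q[:,1]-.2425,np.ones(len(q))];print("  tilt",np.linalg.lstsq(A,q[:,2],rcond=None)[0].round(4))
E=[]
for k in("blue","orange"):
    m=mask(c,k)&(abs(P[...,2]-.104)<.006);l=hline(P,m,.104);print(k,l,np.percentile(P[m][:,2],[10,50,90]).round(4))
E
```

```text
22.55 [0.5723 0.1205 0.2604] q [0.16 0.07 1.77 0.   1.29 0.31] F [ 0.13 -0.76 -0.87] w 39.9
[[ 0.99  -0.143  0.004]
 [-0.143 -0.99   0.001]
 [ 0.004 -0.001 -1.   ]]
L (array([0.5875, 0.2429, 0.0754]), 1260, np.float64(0.0781))
  tilt [-0.0008 -0.0027  0.0778]
m (array([0.589 , 0.2427, 0.0576]), 1205, np.float64(0.0782))
  tilt [-0.0015 -0.0045  0.0778]
s (array([0.5882, 0.2436, 0.0408]), 803, np.float64(0.0784))
  tilt [-0.0028 -0.0088  0.0781]
blue (array([0.4965, 0.1851], dtype=float32), array([0.847 , 0.5315], dtype=float32), np.float32(32.11), array([0.4511, 0.1566], dtype=float32), array([0.5353, 0.2094], dtype=float32)) [0.1009 0.1022 0.1034]
orange (array([0.575 , 0.1482], dtype=float32), array([0.1423, 0.9898], dtype=float32), np.float32(81.82), array([0.5663, 0.0878], dtype=float32), array([0.582 , 0.1967], dtype=float32)) [0.1012 0.1024 0.1034]
```

View pics/wrist16.png

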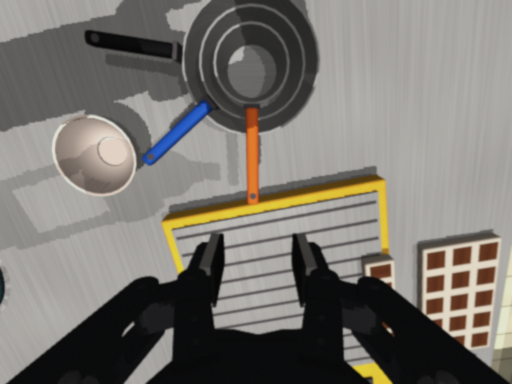

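View pics/side16.png

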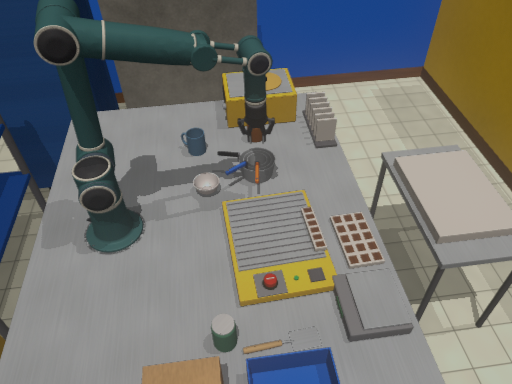

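All three pans are nested and level, with centres within 1.5 mm. The handle ends are about 136 mm apart: black (0.424, 0.289), blue (0.449, 0.155) and orange (0.566, 0.085). Now the button.

>>> arm_command(
  force=20,
  rows=[
    {"xyz": [0.002, 0.025, 0], "delta_rot": [0, 0, 0], "gripper": 0.075},
    {"xyz": [0.005, 0.045, 0], "delta_rot": [0, 0, 0], "gripper": 0.075},
    {"xyz": [0.005, 0.045, 0], "delta_rot": [0, 0, 0], "gripper": 0.075},
    {"xyz": [0.005, 0.045, 0], "delta_rot": [0, 0, 0], "gripper": 0.075},
    {"xyz": [0.005, 0.045, 0], "delta_rot": [0, 0, 0], "gripper": 0.075},
    {"xyz": [0.005, 0.045, 0], "delta_rot": [0, 0, 0], "gripper": 0.075},
    {"xyz": [0.005, 0.045, 0.01], "delta_rot": [0, 0, 0], "gripper": 0.075},
    {"xyz": [0.005, 0.045, 0.02], "delta_rot": [0, 0, 0], "gripper": 0.075},
    {"xyz": [0.004, 0.045, 0.025], "delta_rot": [0, 0, 0], "gripper": 0.075},
    {"xyz": [0.003, 0.045, 0.025], "delta_rot": [0, 0, 0], "gripper": 0.075},
    {"xyz": [0.002, 0.039, 0.015], "delta_rot": [0, 0, 0], "gripper": 0.075},
    {"xyz": [0, 0, 0], "delta_rot": [0, 0, 0], "gripper": 0.075},
  ],
)

```text
time: 23.75
tool_pos: [0.5462, -0.3501, 0.1582]
tcp_rot: [-3.13, 0.231, 0.013]
wrist_force: [-0.7, 0.8, -0.0]
width: 0.879
```

>>> arm_command(
  rows=[
    {"xyz": [0, 0, 0], "delta_rot": [0, 0, 0], "gripper": 0.075},
    {"xyz": [0, 0, 0], "delta_rot": [0, 0, 0], "gripper": 0.075},
  ],
)

```text
time: 23.95
tool_pos: [0.55, -0.3463, 0.1638]
tcp_rot: [-3.132, 0.224, 0.002]
wrist_force: [-0.0, -0.2, 0.7]
width: 0.88
```

```bash
python3 snap.py wrist 17
python3 - <<'E'
from meas import *
from workcell import bot
from scipy.spatial.transform import Rotation as R
c=load("wrist17.npz");P=cloud(c)
m=mask(c,"red")&(P[...,2]<.1);q=P[m];print(np.percentile(q[:,2],[50,90]))
k=q[:,2]>.070;(x,y),r=cv2.minEnclosingCircle(q[k][:,:2].astype(np.float32));print(x,y,r,np.median(q[k],0))
s=bot.read_state();M=R.from_rotvec(s['tcp_rot']).as_matrix()
print(M.T@(np.array([.5505,-.3497,.056])-s['tool_pos']),M.T@(np.array([x,y,.056])-s['tool_pos']))
E
```

```text
24.0 [ 0.5505 -0.3462  0.1645] q [-0.6   0.27  1.73  0.    1.15 -0.46] F [ 0.09 -0.03  0.4 ] w 75.3
[[ 0.99  -0.141 -0.   ]
 [-0.141 -0.99   0.001]
 [-0.    -0.001 -1.   ]]
[0.07295871 0.0739583 ]
0.5508037805557251 -0.351611465215683 0.021161029115319252 [ 0.55078196 -0.34891166  0.07302393]
[0.00054498 0.00353775 0.10850617] [0.00111584 0.00538711 0.10850501]
```

View pics/wrist17.png

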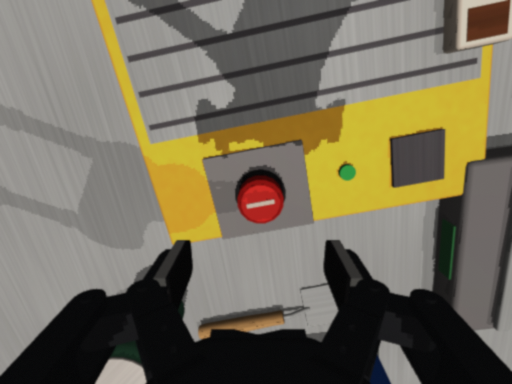

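The cap at (261,198) is still latched, at 0.073 m. I check the clearance to the green can before going down.

Run:
```python
from meas import *
for n in("wrist1","wrist2"):
    c=load(n+".npz");P=cloud(c);m=(P[...,2]>.1)&(P[...,2]<.118)&(P[...,1]<-.3)&(P[...,1]>-.5)&(P[...,0]<.5);m[235:]=0
    q=P[m];print(len(q),q.min(0),q.max(0))
```

```text
417 [ 0.35537425 -0.49989285  0.10003689] [ 0.41603915 -0.47693446  0.11101522]
386 [ 0.36804992 -0.49999556  0.10002734] [ 0.41795347 -0.4759958   0.11111052]
```

>>> arm_command(
  force=20,
  rows=[
    {"xyz": [0.001, 0.004, 0.03], "delta_rot": [0, 0, 0], "gripper": 0.075},
    {"xyz": [0, 0, 0.03], "delta_rot": [0, 0, 0], "gripper": 0.075},
    {"xyz": [0, 0, 0.025], "delta_rot": [0, 0, 0], "gripper": 0.075},
    {"xyz": [0, 0, 0.012], "delta_rot": [0, 0, 0], "gripper": 0.075},
    {"xyz": [0, 0, 0.007], "delta_rot": [0, 0, 0], "gripper": 0.075},
    {"xyz": [0, 0, 0.002], "delta_rot": [0, 0, 0], "gripper": 0.07},
    {"xyz": [0, 0, 0], "delta_rot": [0, 0, 0], "gripper": 0.06},
  ],
)

```text
time: 24.7
tool_pos: [0.5515, -0.3518, 0.0597]
tcp_rot: [3.133, -0.224, 0.002]
wrist_force: [-0.5, 0.6, -0.4]
width: 0.711
```

```bash
python3 snap.py wrist 18
```

```text
24.75 [ 0.5516 -0.3521  0.06  ] q [-0.61  0.37  1.8  -0.    0.97 -0.46] F [0.75 0.65 0.62] w 59.9
[[ 0.99  -0.142  0.002]
 [-0.142 -0.99  -0.001]
 [ 0.002  0.001 -1.   ]]
```

View pics/wrist18.png

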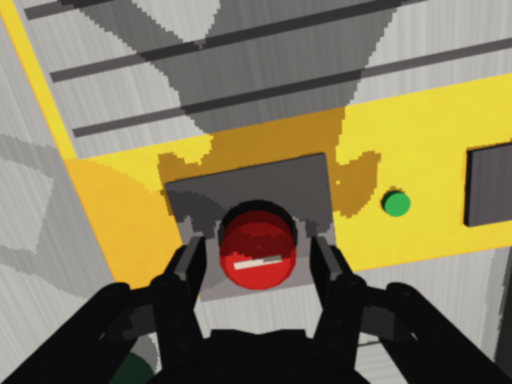

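The cap at (258,250) is centred between the fingers. I close on it.

>>> arm_command(
  force=20,
  rows=[
    {"xyz": [-0.001, -0.002, 0.002], "delta_rot": [0, 0, 0], "gripper": 0.05},
    {"xyz": [0, 0, 0], "delta_rot": [0, 0, 0], "gripper": 0.042},
    {"xyz": [0, 0, 0], "delta_rot": [0, 0, 0], "gripper": 0.038},
    {"xyz": [0, 0, 0], "delta_rot": [0, 0, 0], "gripper": 0.036},
    {"xyz": [0, 0, 0], "delta_rot": [0, 0, 0], "gripper": 0.036},
    {"xyz": [0, 0, 0], "delta_rot": [0, 0, 0], "gripper": 0.036},
  ],
)

```text
time: 25.35
tool_pos: [0.5511, -0.3499, 0.0573]
tcp_rot: [3.133, -0.224, 0.004]
wrist_force: [4.7, 0.6, 2.9]
width: 0.51
```

>>> arm_command(
  rows=[
    {"xyz": [0, 0, 0], "delta_rot": [0, 0, 0.12], "gripper": 0.036},
    {"xyz": [0, 0, 0], "delta_rot": [0, 0, 0.12], "gripper": 0.036},
    {"xyz": [0, 0, 0], "delta_rot": [0, 0, 0.12], "gripper": 0.036},
    {"xyz": [0, 0, 0], "delta_rot": [0, 0, 0.12], "gripper": 0.036},
    {"xyz": [0, 0, 0], "delta_rot": [0, 0, 0.12], "gripper": 0.036},
    {"xyz": [0, 0, 0], "delta_rot": [0, 0, 0.12], "gripper": 0.036},
    {"xyz": [0, 0, 0], "delta_rot": [0, 0, 0.12], "gripper": 0.036},
    {"xyz": [0, 0, 0], "delta_rot": [0, 0, 0], "gripper": 0.036},
    {"xyz": [0, 0, 0], "delta_rot": [0, 0, 0], "gripper": 0.036},
  ],
)

```text
time: 26.25
tool_pos: [0.5532, -0.351, 0.0582]
tcp_rot: [-2.769, 1.483, -0.012]
wrist_force: [9.7, -1.5, 2.3]
width: 0.506
```

```bash
python3 snap.py wrist 19
```

```text
26.3 [ 0.5532 -0.3511  0.0582] q [-0.6   0.37  1.8   0.    0.96  0.38] F [ 9.22 -1.21  2.25] w 42.9
[[ 0.554 -0.832  0.007]
 [-0.832 -0.554 -0.003]
 [ 0.007 -0.004 -1.   ]]
```

View pics/wrist19.png

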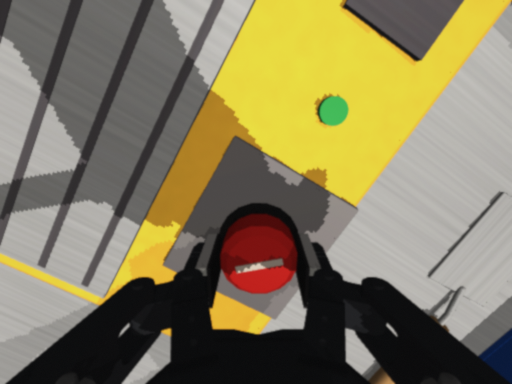

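The cap turned with the gripper: its line still reads as before in the tool view, while the machine has turned by 0.84 rad. I release.

>>> arm_command(
  rows=[
    {"xyz": [0, 0, 0], "delta_rot": [0, 0, 0], "gripper": 0.05},
    {"xyz": [0, 0, 0], "delta_rot": [0, 0, 0], "gripper": 0.06},
    {"xyz": [0, 0, 0], "delta_rot": [0, 0, 0], "gripper": 0.075},
    {"xyz": [0, 0, 0], "delta_rot": [0, 0, 0], "gripper": 0.08},
    {"xyz": [0, 0, -0.02], "delta_rot": [0, 0, 0], "gripper": 0.08},
    {"xyz": [0, 0, -0.04], "delta_rot": [0, 0, 0], "gripper": 0.08},
    {"xyz": [0, 0, -0.05], "delta_rot": [0, 0, 0], "gripper": 0.08},
    {"xyz": [0, 0, -0.05], "delta_rot": [0, 0, 0], "gripper": 0.08},
    {"xyz": [0, 0, -0.03], "delta_rot": [0, 0, 0], "gripper": 0.08},
    {"xyz": [0, 0, 0], "delta_rot": [0, 0, 0], "gripper": 0.08},
    {"xyz": [0, 0, 0], "delta_rot": [0, 0, 0], "gripper": 0.08},
    {"xyz": [0, 0, 0], "delta_rot": [0, 0, 0], "gripper": 0.08},
  ],
)

```text
time: 27.5
tool_pos: [0.5487, -0.3488, 0.2441]
tcp_rot: [-2.769, 1.483, 0.006]
wrist_force: [0.6, -0.3, -1.0]
width: 0.936
```

```bash
python3 snap.py wrist,side,scene 20
python3 - <<'E'
from meas import *
c=load("wrist20.npz");P=cloud(c);m=mask(c,"red")&(P[...,2]<.12)&(P[...,2]>.05);q=P[m];print(np.median(q,0),np.percentile(q[:,2],[50,90]))
E
```

```text
27.65 [ 0.5488 -0.3488  0.2438] q [-0.6   0.21  1.64 -0.    1.29  0.38] F [-0.52  0.74 -1.37] w 80.0
[[ 0.554 -0.832 -0.004]
 [-0.832 -0.555  0.002]
 [-0.004  0.002 -1.   ]]
[ 0.55276723 -0.34914066  0.08031211] [0.08031211 0.08134891]
```

View pics/wrist20.png

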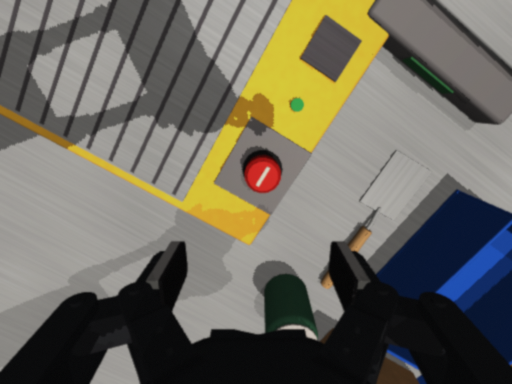

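View pics/side20.png

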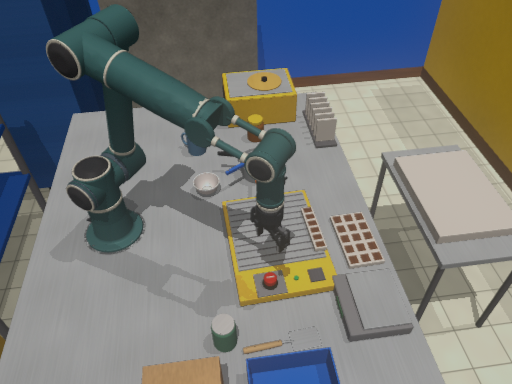

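The cap is back at 0.0803 m, its starting height, with the line turned back. I take one last look at the nest from the scene camera.

Run:
```python
from meas import *
a=cv2.imread("pics/scene20.png")[110:330,120:390];cv2.imwrite("pics/z20.png",cv2.resize(a,None,fx=2.5,fy=2.5,interpolation=2))
```

```text
(no output)
```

View pics/z20.png

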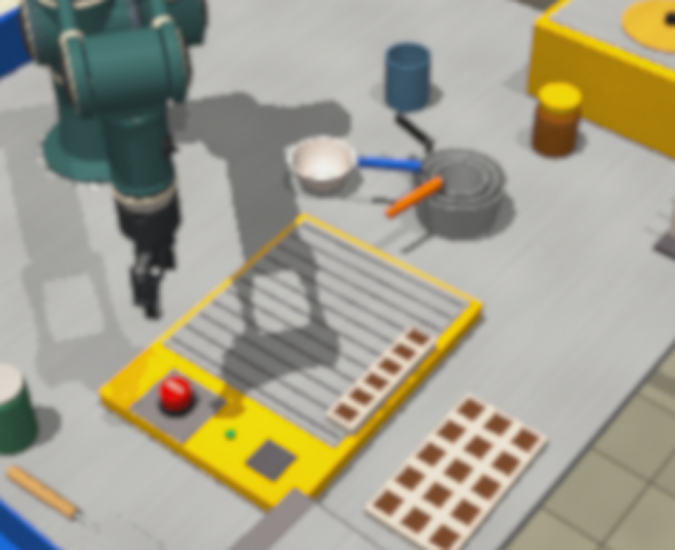

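The crop shows the pans nested with handles fanned at (415,130), (390,163) and (415,197). The red button is up at (175,393), and the other things are where they were.

```bash
python3 -c "
from workcell import bot
print(bot.finish_job())"
```

```text
the job is handed in; nothing more can be done
None
```

The job is done and handed in at about 28 s of the 72 s allowed.

- **Stop button pressed:** I pressed it first. The cap then read 7.5 mm lower than before, so it was latched before I lifted any pan.
- **Pans nested:** I lowered the blue pan into the black one, then the orange pan into the blue one, until each touched the floor below (4 to 7 N). The rims are concentric within 1.5 mm, all at 78 mm height, and level. The black pan did not move by more than about 1 mm.
- **Handles fanned:** they lie about 48–50° apart, with about 136 mm between neighbouring handle ends (80 mm asked).
- **Stop button released:** I gripped the cap, turned it 0.84 rad clockwise and let go. It reads 80.3 mm, the same height as at the start, and its white line is back in place.

**Checks:** The last pictures show the other things where they were and the robot clear of everything. No final check failed. Camera heights read 1–2 mm below the nominal values throughout, within the stated calibration. The arm first refused one move call because rows were missing fields, and nothing moved then.

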